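Clamp the wax block with the sunk vise screw

TASK

Clamp the green wax block in the small vise so that it is held firmly: take the flat-bladed key from its wooden stand, reach down through the round hole in the vise's guard plate, seat the blade in the slot of the sunk screw and turn it clockwise until the jaw has closed on the block and grips it. The wax is soft, so stop as soon as it is firmly gripped and do not crush it or force the key; then put the key back upright, fully down in its stand, and leave the other things as they are.

Things in the scene. Friction and masses are not known exactly. Their poses are not given: they have to be found in the camera images.
- vise: small grey wax vise fixed to the bench, base 90 (x) x 196 (y) x 14 mm; origin at the centre of its underside, z up. At its -y end a tower 80 x 60 mm, 60 mm tall, hides the screw; the jaw moves toward vise +y, a fixed steel fence (64 mm wide, 28 mm tall, set differently each time) stands at the +y end; the wax block lies loose between them on the base, 14 mm above the bench.
- guard_hole (a point): centre of the round hole, 24 mm in diameter, in the steel guard plate (5 mm thick) on top of the vise's tower; on the plate's upper face, 60 mm above the bench, straight above the screw (vise x = 0, y = -60 mm); vise axes
- slot_mouth (a point): point on the screw axis at the upper edge of the screw's slot, 38 mm above the bench, 22 mm below the guard's upper face; it belongs to the vise and does not turn. The brass screw has a straight slot across its head, 8 mm wide, 9 mm deep, open at both ends. At the start the slot lies somewhere between 0.50 and 0.70 rad counter-clockwise (from above) of vise x.
- slot_floor (a point): floor of the slot on the screw axis, 29 mm above the bench (vise axes). Clockwise from above closes the jaw, 6 mm per rad; the jaw must move some 3 to 8 mm, first pushing the block to the fence. The screw's friction is 0.12 N m, so it stays where it is left; each newton of grip adds 0.006 N m to the closing torque. The jaw, a steel plate 64 x 10 x 28 mm, is backed by stiff springs (40 N per mm).
- wax_block: green sawn wax block, 42 (x) x 55 (y) x 24 mm, loose, lying flat between jaw and fence with up to 6 mm of room at either end, long side along the jaw's travel; origin at the centre of its underside. Well clamped means gripped with about 5 to 20 N; it is crushed at 28 N.
- key_stand: wooden block 60 x 60 x 50 mm fixed to the bench, with an upright round bore of 22 mm diameter through its middle; origin at the centre of its underside.
- key: flat-bladed key, 87 mm long, about 90 g; origin at the blade's tip, z up the key. Blade 17 (key x) x 5 (key y) mm, 12 long, last 2 mm 2.5 mm thick; round shank of 18 mm diameter to 46 mm; 32 mm collar at 46 to 50 mm, by which it hangs in the stand (tip 4 mm above the bench); flat black handle at 49 to 87 mm, 44 mm along key x, 14 mm thick along key y: grasp across the 14 mm.
- dial_caliper: digital caliper lying on the bench, a bystander, 51 x 150 x 11 mm
- folding_loupe: small black folding loupe, a bystander, 32 x 38 x 19 mm
- flux_jar: brown screw-lid jar with black lid, a bystander, 43 x 43 x 55 mm
- talc_jar: white screw-lid jar with blue lid, a bystander, 39 x 39 x 62 mm
- brush: wooden dust brush lying on the bench, a bystander, 15 x 167 x 11 mm
Not all that is in view belongs to the job. Leave any red look-alike of the key alone.

How it is judged:
On the way, in this order (a step that is already met when the one before it is completed fails the run):
1. the key is lifted out of its stand (z of key in the frame of key_stand above 0.05 m), for 0.1 s.
2. the key's blade is seated in the slot of the sunk screw through the guard hole (horizontal distance between key and slot_mouth below 0.006 m and z of key in the frame of slot_mouth below -0.0055 m), for 0.2 s.
3. with the key in the slot, the jaw grips the block against the fence (horizontal distance between key and slot_mouth below 0.007 m and z of key in the frame of slot_mouth below -0.003 m and contact force between vise and wax_block above 5 N), for 0.2 s.
4. the key is drawn out of the guard (z of key in the frame of slot_mouth above 0.025 m), for 0.1 s.
At the end, for the whole second after the job is handed in: the wax block lies flat in the vise (tilt under 0.1 rad, not lifted more than 5 mm), gripped between jaw and fence with 4 to 22 N, at rest; the key hangs upright in the bore of its stand, within 6 mm of the middle, fully down (collar within 3 mm of the stand's top), at rest (contact force between vise and wax_block between 4 and 22 N and angle between each of wax_block, key's own z axis and vertical below 0.1 rad and z of wax_block in the frame of vise below 0.019 m and horizontal distance between key and key_stand below 0.006 m and z of key in the frame of key_stand below 0.007 m and linear speed of each of key, wax_block below 0.02 m/s); the robot touches nothing.
It fails at once if the wax block is crushed (gripped with more than 28 N) (contact force between vise and wax_block above 28 N).
It fails at once if the key is forced against the vise, its guard or its screw with more than 60 N (contact force between key and vise above 60 N).
It fails at once if a bystander is moved more than 3 cm (distance of any of dial_caliper, folding_loupe, flux_jar, talc_jar, brush from where it was at the start of the episode above 0.03 m).
It also fails if it takes over 67 s, if anything falls off the work surface, if the arm or the gripper's body presses on something with over 40 N, if the wrist force passes 120 N, or if a joint passes its speed limit or range.

ROBOT

A 6-joint arm with a two-finger parallel gripper is mounted at the origin on a cart in front of the work surface, level with it; the furniture and walls round the work are solid. World frame = base frame: x ahead of the robot, y to its left, z up, the work surface at z = 0. Lengths are in m, angles in rad, forces in N, time in s.
With the tool pointing down it reaches from about 0.375 to 0.9 m from the base axis. Payload 3.1 kg.
Tool frame: the origin (TCP) lies on the centre line of the jaws, within the pads' length; the fingertips stand 25 mm ahead of it and the grasp point (between the pads) lies 6 mm ahead of it (manip.tips_ahead is the distance from the TCP to the fingertips, in m); z points along the fingers, y is the direction in which the jaws open and shut (so a half turn about z gives the same grasp; the last joint's range is limited). The gripper opens to 85 mm and grips with 20 to 120 N. Pads are 22 mm wide; open, the fingers measure 114 mm over their backs; the gripper's body (76 mm by 85 mm) begins 54 mm behind the grasp point. The pads swing forward as they close: fully open they stand 13 mm farther back than shut.
Start: joints at [0.97, 0.527, 1.433, -0, 1.181, -0.178], TCP at [0.256, 0.57, 0.256] pointing down, gripper open.
Joint ranges: [-3.08, 3.08], [-0.75, 2.2], [0.22, 2.44], [-1.43, 4.57], [0, 2.65], [-2.85, 2.85]. Speed limits (rad/s): [2.79, 2.79, 3.14, 3.14, 3.14, 3.14].

INTERFACE

Orientations are given as a unit quaternion [x, y, z, w].
In Python, from station import manip gives the robot as it stands.
- The arm moves only by the tool play_rows, never from a script. Its argument "steps" is a list that holds one entry, the list of rows, each a list of 6 numbers: the shift along the tool's x, y, z in m, then the turn, a rotation vector about the tool's x, y, z in degrees. In form: [[[x, y, z, rx, ry, rz], ...]]. A call has 1 to 10 rows; each row shifts and turns the commanded pose from where the row before left it, along the tool's axes as they then stand; what a row does not reach is not made up. A row lasts 1/8 s, in which the tool goes at most 62.5 mm and 10.7 degrees, less where a joint would pass 70% of its speed; a pose out of reach is approached as far as the arm can. A call is refused whole if a number of a shift passes 0.0625 or a number of a turn 10.7, either way. A call with a gripper value outside its range is refused whole. "fingers" is the opening, from 0 (shut) to 1 (fully open), set as the call begins (left out, the last holds). The fingers move at their own pace and stop on an object; "squeeze" is the grip in N (left out, the last holds). Time passes only in rows, so rows that do not move let the fingers close. It gives the time, the measured TCP pose, the force and the opening at its end, in the units of the state.
- manip.sense(): the state, without advancing time (a new reading comes with each control period).
- manip.snapshot(name): name is "side" or "top" or "wrist"; returns a dict with "img" (420x560x3 uint8, red, green, blue), "K" (3x3 intrinsics, pixels), "k1" (the pictures are not rectified: a ray, as slopes to the right and down, at radius r is drawn at 1 + k1 r^2 times it, then the intrinsics apply), "world_from_camera" (4x4, takes a point from camera to world coordinates). Camera axes: x right, y down, z forward; pixel columns grow to the right and rows downward; lengths in m; the calibration is good to about 2 mm. A picture is of the moment at which its call begins. There is no depth.
- manip.sign_off(): hands the job in, once; it reports no verdict.
Trained networks look in a picture, given as the dict that the camera call returned (one of the last four; its "shot" number tells which), for a name from the list of things; names that differ only in an ending like _2 or _b are one class to them, and where a whole thing is asked for, a point or a joint stands for the part that bears it (a point fixed in the world has none). Each returns a list of dicts, best first, with "score" (0 to 1); they miss things now and then, are a little off and sometimes report something else, mostly with a low value. They report only what shows in the picture. A call takes as long as a camera call. They do not tell look-alikes from the thing itself.
- manip.regions_of(label, picture): "pixels" (420x560 bool, what is visible of it) and "rect" ([left, top, right, bottom] in pixels, round what is visible of it).
- manip.pinpoint(label, picture): "point" ([column, row] in pixels: a listed point, or the origin of a listed thing).
The state is a dict: "t": time; "q": joint angles; "qd": joint speeds; "tau": joint torques, N m; "tcp_pos": TCP position; "tool_rot": TCP orientation; "force": force on the tool from outside, world axes, zero at the start; "ft_torque": the same for the moment, N m; "finger_gap": opening from 0.0 (shut) to 1.0 (fully open).
Only numpy, scipy, OpenCV 4.12 (cv2) and the standard library are available. Lean on these libraries where they do the work, as an engineer would, in place of code of your own. Each camera call takes 0.05 s, during which the arm holds its last target.

## Working session

There is one attempt and no reset: what is moved stays moved. The work goes in short steps, Python scripts to look and compute and a tool call to move; the robot and the scene stay as the last step left them, time stands still between calls to the robot, and variables do not carry over. Pictures are saved under pics/ and viewed, and the job is handed in when it is done.

Besides the shell and the picture viewer there is one more tool, called after "Request:" as name([rows], argument=value, ...), one row to a line, values as JSON. play_rows: Moves the arm, as the interface text tells. Its arguments: {"type":"object","properties":{"steps":{"type":"array"},"fingers":{"type":"number"},"squeeze":{"type":"number"}},"required":["steps"]}

```bash
ls; mkdir -p pics
python3 - <<'E'
from station import manip
import cv2
print(manip.sense()); print(manip.tips_ahead)
for n in ["side","top","wrist"]:
    s=manip.snapshot(n); cv2.imwrite(f"pics/a_{n}.png",s["img"][:,:,::-1]); print(n,s["K"],s["k1"],s["world_from_camera"],s["shot"])
    for l in ["key","vise","guard_hole","slot_mouth","wax_block","key_stand"]:
        print(l,[(round(r["score"],2),r["point"]) for r in manip.pinpoint(l,s)][:3],[(round(r["score"],2),r["rect"]) for r in manip.regions_of(l,s)][:3])
E
```

```text
pics
{'t': 0.0, 'q': array([ 9.69452972e-01,  5.28459907e-01,  1.43392145e+00,  6.63490330e-06,
        1.18138016e+00, -1.78509860e-01]), 'qd': array([0.00071658, 0.00134231, 0.00038859, 0.00024035, 0.0004466 ,
       0.00033471]), 'tau': array([ 2.62726062e-04, -4.42348838e+01, -1.78025043e+01, -1.42619133e-04,
        8.49356496e-03,  7.80905474e-08]), 'tcp_pos': array([0.25606012, 0.56940769, 0.25533131]), 'tool_rot': array([ 2.09846424e-01,  9.77733758e-01, -1.00186548e-03, -4.15052446e-04]), 'force': array([-0.09262593, -0.29874523, -0.21560997]), 'ft_torque': array([ 0.04544578, -0.02346503,  0.00461894]), 'finger_gap': 1.0045359700272154}
0.025
side [[391.9351868    0.         282.88025975]
 [  0.         391.9351868  201.05518302]
 [  0.           0.           1.        ]] -0.00016478075034936996 [[ 0.9980154  -0.00674616 -0.06260784  0.62781204]
 [ 0.05706522 -0.32346876  0.94451656 -1.00237736]
 [-0.02662354 -0.9462148  -0.32244183  0.39379878]
 [ 0.          0.          0.          1.        ]] 1
key [(0.8, [318.6, 233.1])] [(0.76, [311.8, 201.1, 329.2, 233.5]), (0.55, [2
[... 1225 characters left out ...]
294.8, 236.9])]
wax_block [(0.58, [244.4, 210.8]), (0.25, [250.9, 216.7])] [(0.89, [231.8, 200.5, 259.6, 221.1])]
key_stand [(0.85, [390.5, 200.9])] [(0.75, [373.6, 177.8, 416.8, 216.5])]
wrist [[316.66837619   0.         273.03560663]
 [  0.         316.66837619 213.69950989]
 [  0.           0.           1.        ]] -0.011679906302544273 [[ 4.11104514e-01  8.74767624e-01  2.56465753e-01  1.91097225e-01]
 [ 9.11588160e-01 -3.94399058e-01 -1.16001766e-01  5.99275093e-01]
 [-3.24737989e-04  2.81479994e-01 -9.59567042e-01  3.74658338e-01]
 [ 0.00000000e+00  0.00000000e+00  0.00000000e+00  1.00000000e+00]] 3
key [] []
vise [] []
guard_hole [] []
slot_mouth [] []
wax_block [] []
key_stand [] []
```

View pics/a_top.png

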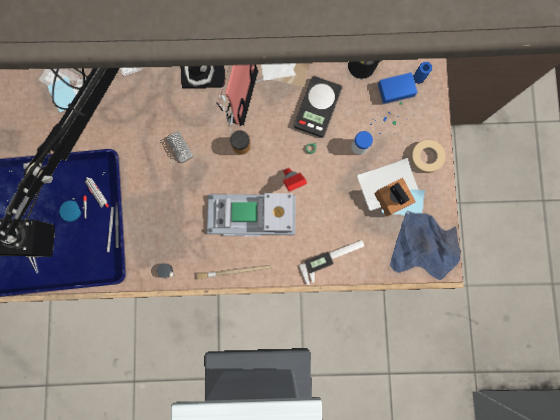

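View pics/a_side.png

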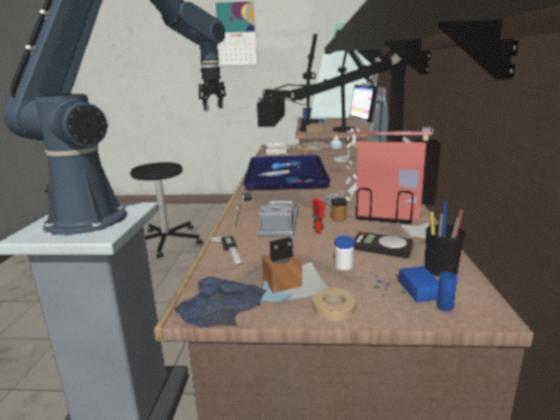

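The top view shows two candidates for the key: the black handle in the wooden stand at top (398,195), and a red look-alike at (293,180). I choose the black one. Next I localise it.

```bash
cat > h.py <<'E'
import numpy as np, cv2
from station import manip
from scipy.spatial.transform import Rotation as R
def ray(s,p):
    K=s["K"];x=np.array([(p[0]-K[0,2])/K[0,0],(p[1]-K[1,2])/K[1,1]]);u=x.copy()
    for _ in range(20): u=x/(1+s["k1"]*(u@u))
    T=s["world_from_camera"];d=T[:3,:3]@np.array([u[0],u[1],1.]);return T[:3,3],d
def atz(s,p,z):
    o,d=ray(s,p);return o+d*(z-o[2])/d[2]
def proj(s,P):
    T=s["world_from_camera"];c=T[:3,:3].T@(np.asarray(P,float)-T[:3,3]);u=c[:2]/c[2];u=u*(1+s["k1"]*(u@u))
    return np.array([u[0]*s["K"][0,0]+s["K"][0,2],u[1]*s["K"][1,1]+s["K"][1,2]])
def save(s,name,box=None,f=1):
    im=s["img"][:,:,::-1]
    if box: im=im[box[1]:box[3],box[0]:box[2]]
    cv2.imwrite(f"pics/{name}.png",cv2.resize(im,None,fx=f,fy=f,interpolation=cv2.INTER_CUBIC))
def tool():
    t=manip.sense();return np.array(t["tcp_pos"]),R.from_quat(t["tool_rot"])
E
python3 - <<'E'
from h import *
s=manip.snapshot("top")
save(s,"b_key",(360,160,430,230),8); save(s,"b_vise",(195,180,315,250),6)
for n,p,z in [("hole",(280,211.5),.06),("tape-hand",(398,195),.091),("wax",(244,211),.038),("stand",(390.5,200.9),0)]: print(n,atz(s,p,z))
print("visecorners",[atz(s,p,0.014) for p in [(207,194),(206,234)]])
p,r=tool();print(p,r.as_matrix())
T=manip.snapshot("wrist")["world_from_camera"]
print("cam in tool",r.inv().apply(T[:3,3]-p))
E
```

```text
hole [ 0.54726991 -0.08559143  0.06      ]
tape-hand [ 0.57063762 -0.33107478  0.091     ]
wax [ 0.55358648 -0.00755132  0.038     ]
stand [ 0.57227969 -0.33573336  0.        ]
visecorners [array([0.59757902, 0.07553371, 0.014     ]), array([0.50804753, 0.07866252, 0.014     ])]
[0.25640497 0.56994736 0.25628867] [[-9.11948907e-01  4.10303778e-01 -2.54325671e-05]
 [ 4.10303778e-01  9.11948907e-01 -3.48820665e-05]
 [ 8.88095810e-06 -4.22457408e-05 -9.99999999e-01]]
cam in tool [ 7.15917434e-02 -5.56091002e-05 -1.18370172e-01]
```

View pics/b_key.png

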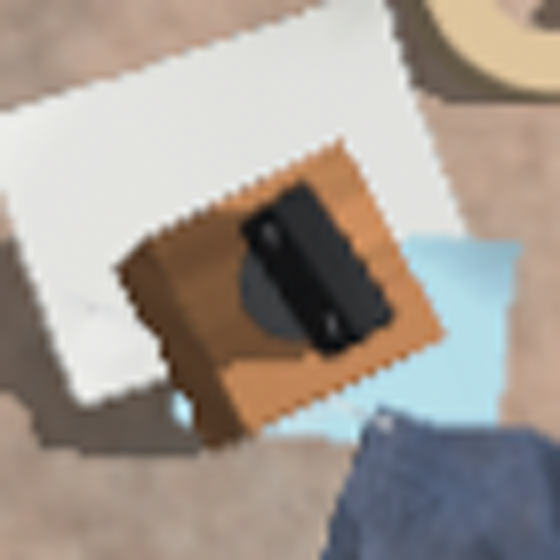

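View pics/b_vise.png

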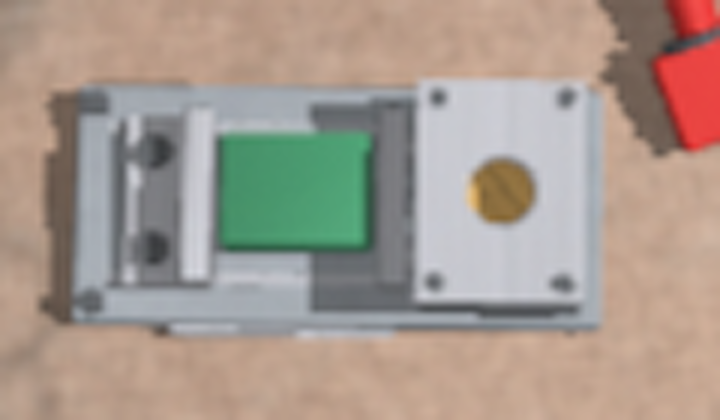

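Run:
```python
from h import *
s=manip.snapshot("top");S=manip.snapshot("side")
def tri(a,b):
    o,d=ray(s,a);O,D=ray(S,b);d/=np.linalg.norm(d);D/=np.linalg.norm(D)
    A=np.c_[d,-D];x=np.linalg.lstsq(A,O-o,rcond=None)[0];return o+d*x[0],O+D*x[1]
print(tri((35,238),(270,108)),tri((10,235),(290,97)), "key", tri((395,190),(281.5,242)))
print(proj(s,(0.256,.57,.25)),proj(S,(0.256,.57,.25)))
# shelf
print([atz(s,(280,60),z) for z in (0,.4,.6)])
```

```text
(array([0.48639101, 0.336483  , 0.26372295]), array([0.50444035, 0.33839288, 0.26634295])) (array([0.49032173, 0.36598311, 0.28792153]), array([0.57101256, 0.3700497 , 0.29837959])) key (array([ 0.58278798, -0.32755534,  0.08252973]), array([ 0.57832875, -0.32816634,  0.08191641]))
[-116.77116835  385.25996198] [212.9235853  107.77493266]
[array([ 0.91236497, -0.09718862,  0.        ]), array([ 0.73553877, -0.08770855,  0.4       ]), array([ 0.64712567, -0.08296852,  0.6       ])]
```

Request:
play_rows([
  [[-0.0366,-0.0415,0,0,0,0],[-0.0366,-0.0415,0,0,0,0],[-0.0366,-0.0415,0,0,0,0],[-0.0366,-0.0415,0,0,0,0],[-0.0366,-0.0415,0,0,0,0],[-0.0366,-0.0415,0,0,0,0],[-0.0366,-0.0415,0,0,0,0]],
])

```text
t: 3.02
tcp_pos: [0.3715, 0.1984, 0.2567]
tool_rot: [0.21, 0.978, 0.0, 0.001]
force: [2.0, -1.6, 0.4]
finger_gap: 1.002
```

Request:
play_rows([
  [[-0.0377,-0.04,0,0,0,0],[-0.0377,-0.04,0,0,0,0],[-0.0377,-0.04,0,0,0,0],[-0.0377,-0.04,0,0,0,0],[-0.0377,-0.04,0,0,0,0],[-0.0377,-0.04,0,0,0,0],[-0.0377,-0.04,0,0,0,0],[-0.0377,-0.04,0,0,0,0],[-0.0377,-0.04,0,0,0,0],[-0.0377,-0.04,0,0,0,0]],
])

```text
t: 4.28
tcp_pos: [0.5509, -0.3214, 0.2564]
tool_rot: [0.21, 0.978, 0.0, 0.0]
force: [0.3, -0.9, -0.3]
finger_gap: 0.999
```

Request:
play_rows([
  [[0,0,0,0,0,10.4],[0,0,0,0,0,10.4],[0,0,0,0,0,10.4],[0,0,0,0,0,10.4],[0,0,0,0,0,10.4],[0,0,0,0,0,10.4],[0,0,0,0,0,10.4],[0,0,0,0,0,10.4],[0,0,0,0,0,10.4],[0,0,0,0,0,10.4]],
])

```text
t: 5.52
tcp_pos: [0.5505, -0.3195, 0.2563]
tool_rot: [0.901, 0.434, -0.0, 0.0]
force: [-0.2, -1.0, -0.2]
finger_gap: 1.003
```

Request:
play_rows([
  [[0,0,0,0,0,10.4],[0,0,0,0,0,10.4]],
])

```text
t: 5.78
tcp_pos: [0.5505, -0.3195, 0.2563]
tool_rot: [0.964, 0.264, -0.0, -0.0]
force: [0.1, 0.6, -0.8]
finger_gap: 1.002
```

Run:
```python
from h import *
print(manip.sense()); p,r=tool(); print(r.as_matrix())
s=manip.snapshot("wrist");save(s,"c_w")
for l in ["key","key_stand"]:
  print(l,[(round(q["score"],2),q["point"]) for q in manip.pinpoint(l,s)][:3],[(round(q["score"],2),q["rect"]) for q in manip.regions_of(l,s)][:3])
```

```text
{'t': 5.775, 'q': array([-7.01169337e-01,  5.43366618e-01,  1.40204209e+00, -2.37398427e-05,
        1.19622937e+00,  3.34984505e-01]), 'qd': array([-1.65160698e-03,  8.92024049e-04,  1.67833236e-04,  7.22459530e-04,
       -1.22995479e-03,  1.43664243e+00]), 'tau': array([-9.91826755e-05, -4.51549888e+01, -1.80499148e+01, -3.53610244e-05,
        9.12210489e-04, -9.56617333e-01]), 'tcp_pos': array([ 0.55051934, -0.31953427,  0.25629731]), 'tool_rot': array([ 9.64480799e-01,  2.64152963e-01, -2.19711624e-05, -1.24581582e-05]), 'force': array([ 0.0872211 ,  0.57132496, -0.78498187]), 'ft_torque': array([-0.00700027, -0.07579396, -0.05219713]), 'finger_gap': 1.0015939979480406}
[[ 8.60446423e-01  5.09540921e-01 -4.89632473e-05]
 [ 5.09540922e-01 -8.60446424e-01  1.24238134e-05]
 [-3.57998098e-05 -3.56388040e-05 -9.99999999e-01]]
key [(0.9, [295.1, 170.1]), (0.79, [167.0, 4.8])] [(0.84, [283.5, 157.0, 316.7, 209.7]), (0.76, [145.4, 3.3, 190.5, 100.6])]
key_stand [(0.62, [295.0, 173.0])] [(0.76, [270.0, 146.5, 331.5, 208.5])]
```

View pics/c_w.png

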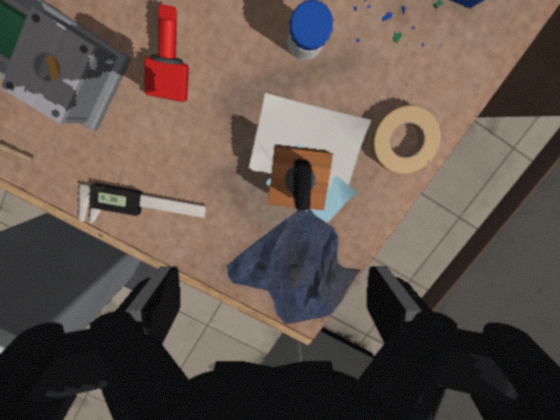

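Run:
```python
from h import *
s=manip.snapshot("wrist");save(s,"c_w2",(255,130,345,220),8); np.save("c.npy",s,allow_pickle=True)
print(manip.sense()["tool_rot"])
m=manip.regions_of("key",s)[0]["pixels"]; 
r=manip.regions_of("key_stand",s)[0]["pixels"]
for n,a in (("key",m),("stand",m|r)):
    c,_=cv2.findContours(a.astype(np.uint8),0,2);c=max(c,key=cv2.contourArea); print(n,cv2.minAreaRect(c))
```

```text
[9.63413369e-01 2.68019924e-01 8.54345138e-06 1.71875301e-06]
key ((300.5, 184.0), (50.0, 29.0), 90.0)
stand ((299.92681884765625, 177.65853881835938), (58.528717041015625, 62.72511672973633), 6.34019136428833)
```

View pics/c_w2.png

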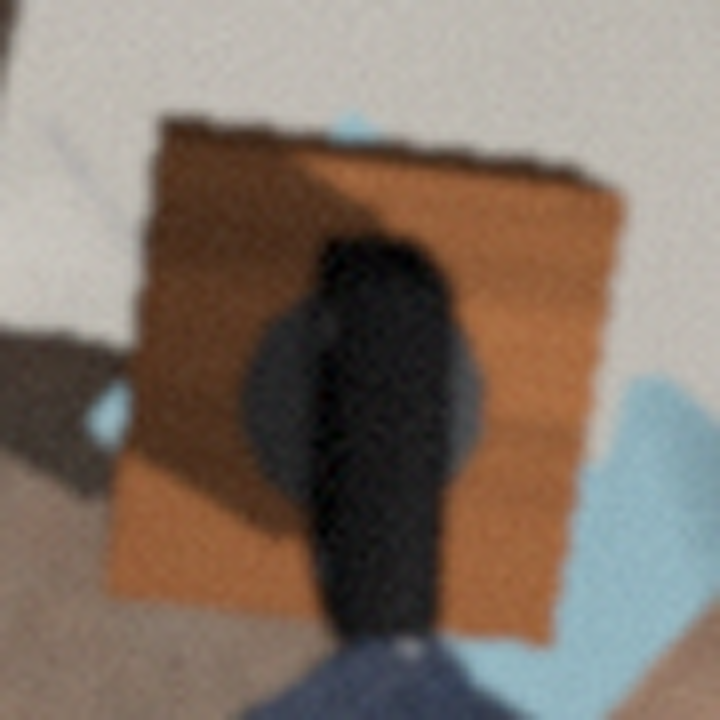

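```bash
cat >> h.py <<'E'
def overlay(s,name,box,f,boxes,circ=()):
    im=cv2.resize(s["img"][box[1]:box[3],box[0]:box[2],::-1],None,fx=f,fy=f,interpolation=cv2.INTER_CUBIC).copy()
    P=lambda X:tuple(int(v) for v in ((proj(s,X)+.5-np.array(box[:2]))*f))
    for (c,a,hx,hy,z0,z1,col) in boxes:
        ca,sa=np.cos(a),np.sin(a);q=[(c[0]+ca*i*hx-sa*j*hy,c[1]+sa*i*hx+ca*j*hy) for i,j in ((1,1),(1,-1),(-1,-1),(-1,1))]
        for z in (z0,z1):
            for k in range(4): cv2.line(im,P((*q[k],z)),P((*q[(k+1)%4],z)),col,1)
    for (c,rr,z,col) in circ:
        pts=[P((c[0]+rr*np.cos(t),c[1]+rr*np.sin(t),z)) for t in np.linspace(0,6.3,40)]
        for a,b in zip(pts,pts[1:]): cv2.line(im,a,b,col,1)
    cv2.imwrite(f"pics/{name}.png",im)
E
python3 - <<'E'
from h import *
s=np.load("c.npy",allow_pickle=True).item()
pts=[(165,130),(615,190),(550,640),(108,595)]
w=np.array([atz(s,(255+a/8,130+b/8),.05) for a,b in pts]);print(w,w.mean(0))
d=[np.degrees(np.arctan2(*(w[i]-w[j])[1::-1])) for i,j in ((0,3),(1,2),(0,1),(3,2))];print(d)
print(atz(s,(300.3,180),.054))
c=w.mean(0)[:2]
for k,a in enumerate([28,31,34]):
  overlay(s,f"c_o{k}",(255,130,345,220),8,[(c,np.radians(d[0]),.03,.03,0.05,.05,(0,255,255)),(c,np.radians(a),.022,.007,.053,.091,(0,255,0))],[(c,.016,.054,(255,0,255))])
E
cd pics; python3 -c "
import cv2,numpy as np
cv2.imwrite('c_oo.png',np.hstack([cv2.imread(f'c_o{k}.png')[200:700,200:500][:, :266] for k in range(3)]))"
```

```text
[[ 0.59208833 -0.29758017  0.05      ]
 [ 0.61513988 -0.35024118  0.05      ]
 [ 0.56157102 -0.37598489  0.05      ]
 [ 0.53652413 -0.32241257  0.05      ]] [ 0.57633084 -0.3365547   0.05      ]
[np.float64(24.080520493225322), np.float64(25.667642906765032), np.float64(113.64066214289961), np.float64(115.05770327022145)]
[ 0.57636451 -0.3365879   0.054     ]
```

View pics/c_oo.png

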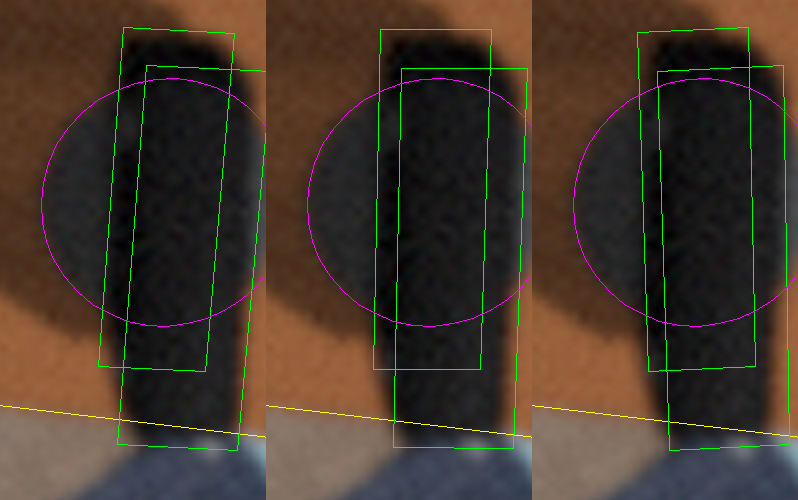

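Request:
play_rows([
  [[0.0066,0.014,0.03,0,0,-1.5],[0.0066,0.014,0.03,0,0,0],[0,0,0.03,0,0,0],[0,0,0,0,0,0]],
], fingers=0.6)

```text
t: 6.68
tcp_pos: [0.575, -0.3352, 0.1635]
tool_rot: [0.96, 0.28, -0.002, -0.003]
force: [-0.4, 0.2, 0.4]
finger_gap: 0.598
```

Run:
```python
from h import *
t=manip.sense();print(t["tcp_pos"],t["tool_rot"])
s=manip.snapshot("wrist");np.save("d.npy",s,allow_pickle=True)
c=(.5763,-.3366)
save(s,"d_w")
overlay(s,"d_o",(220,180,390,310),4,[(c,np.radians(25),.03,.03,0.05,.05,(0,255,255)),(c,np.radians(32.6),.022,.007,.053,.091,(0,255,0))],[(c,.016,.054,(255,0,255))])
```

```text
[ 0.57497162 -0.33521037  0.16347434] [ 0.96002324  0.27990082 -0.00184001 -0.00274211]
```

View pics/d_w.png

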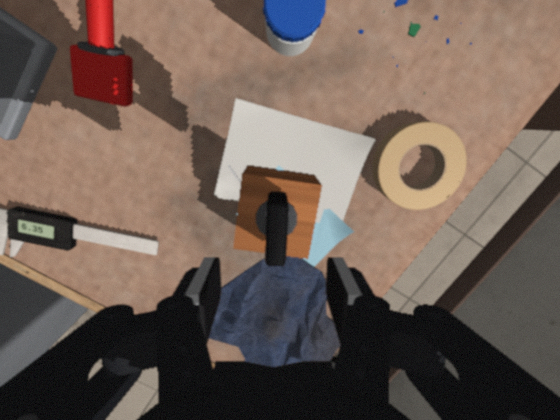

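View pics/d_o.png

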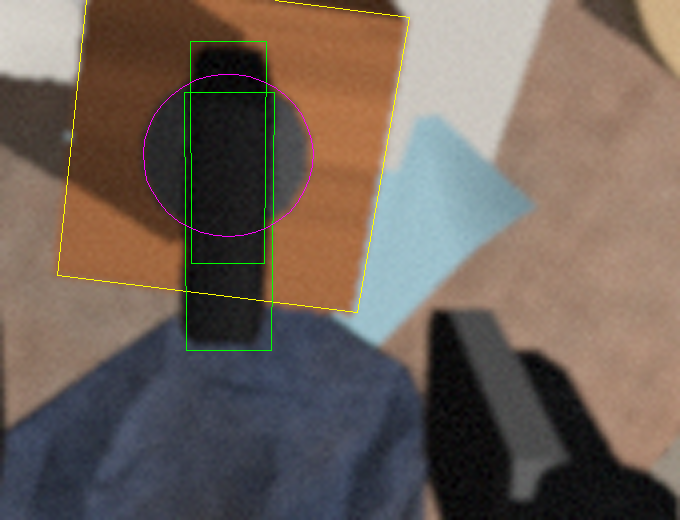

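Request:
play_rows([
  [[0,0.001,0.03,0,0,0],[0,0,0.03,0,0,0],[0,0,0.02,0,0,0],[0,0,0,0,0,0]],
])

```text
t: 7.22
tcp_pos: [0.5766, -0.337, 0.0858]
tool_rot: [0.96, 0.28, -0.001, -0.001]
force: [0.2, -0.1, 0.2]
finger_gap: 0.604
```

Run:
```python
from h import *
t=manip.sense();print(t["tcp_pos"],t["tool_rot"],t["force"])
s=manip.snapshot("wrist");save(s,"e_w")
```

```text
[ 0.57661501 -0.33695949  0.08576366] [ 9.60083953e-01  2.79710583e-01 -5.02506154e-04 -7.34436568e-04] [ 0.20882813 -0.06935689  0.19574786]
```

View pics/e_w.png

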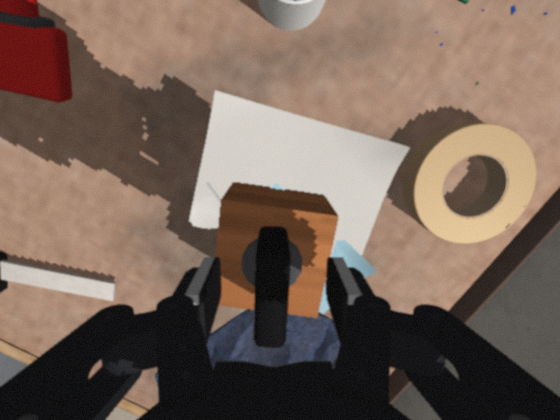

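Request:
play_rows([
  [[0,0,0.0015,0,0,0],[0,0,0,0,0,0],[0,0,0,0,0,0],[0,0,0,0,0,0],[0,0,0,0,0,0]],
], fingers=0, squeeze=70)

```text
t: 7.9
tcp_pos: [0.5776, -0.3377, 0.0861]
tool_rot: [0.96, 0.28, 0.001, 0.001]
force: [-0.3, -0.4, 6.4]
finger_gap: 0.153
```

Request:
play_rows([
  [[0,0,0,0,0,0],[0,0,0,0,0,0]],
])

```text
t: 8.15
tcp_pos: [0.5776, -0.3377, 0.0861]
tool_rot: [0.96, 0.28, 0.001, 0.001]
force: [-0.9, 1.1, 5.8]
finger_gap: 0.152
```

Request:
play_rows([
  [[0,0,-0.015,0,0,0],[0,0,-0.025,0,0,0],[0,0,-0.03,0,0,0],[0,0,-0.03,0,0,0],[0,0,-0.02,0,0,0],[0,0,0,0,0,0]],
])

```text
t: 8.9
tcp_pos: [0.5778, -0.3379, 0.2071]
tool_rot: [0.96, 0.28, 0.001, 0.002]
force: [0.6, 0.2, -1.3]
finger_gap: 0.15
```

Run:
```python
from h import *
t=manip.sense();print(t)
s=manip.snapshot("wrist");save(s,"f_w")
s=manip.snapshot("side");save(s,"f_s",(220,150,360,310),4)
s=manip.snapshot("top");save(s,"f_t",(195,180,315,250),6);np.save("ft.npy",s,allow_pickle=True)
for l in ["guard_hole","slot_mouth","vise","wax_block"]:
  print(l,[(round(q["score"],2),q["point"]) for q in manip.pinpoint(l,s)][:3])
```

```text
{'t': 8.9, 'q': array([-6.95772471e-01,  6.39069398e-01,  1.36274951e+00, -2.92492046e-05,
        1.13523968e+00,  3.08189623e-01]), 'qd': array([-1.03838040e-03,  3.52489359e-02,  4.13895173e-02,  4.44360292e-05,
       -1.02356311e-02,  4.00937061e-04]), 'tau': array([ 8.47874768e-02, -4.99832618e+01, -1.77968913e+01,  2.72105957e-03,
        7.87711213e-02, -3.44491582e-05]), 'tcp_pos': array([ 0.57784602, -0.33794689,  0.20714509]), 'tool_rot': array([0.96010131, 0.27964324, 0.00125329, 0.00188914]), 'force': array([ 0.61968481,  0.17925848, -1.34760369]), 'ft_torque': array([ 5.39378906e-05, -3.54867032e-02, -2.06906038e-02]), 'finger_gap': 0.15035170794253042}
guard_hole [(0.78, [276.6, 212.2])]
slot_mouth [(0.61, [277.1, 211.0])]
vise []
wax_block []
```

View pics/f_w.png

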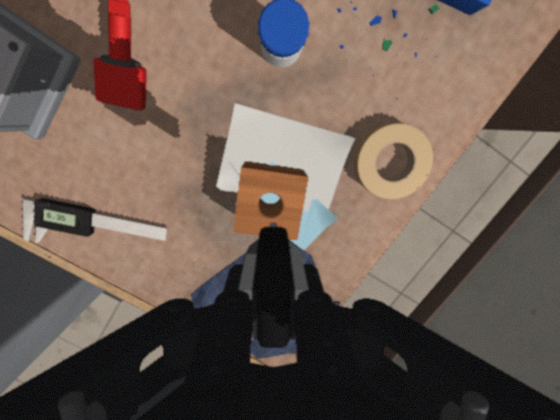

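View pics/f_s.png

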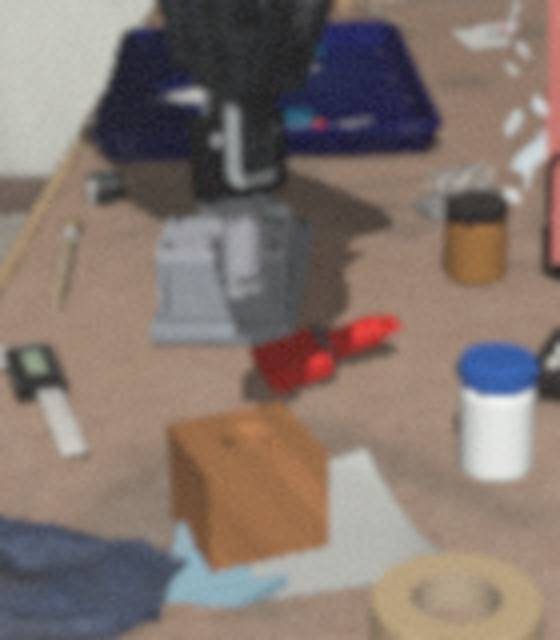

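Request:
play_rows([
  [[0.015,-0.0575,0,0,0,0],[0.015,-0.0575,0,0,0,0],[0.015,-0.0575,0,0,0,0],[0.015,-0.0575,0,0,0,0],[0,0,0,0,0,0],[0,0,0,0,0,0]],
])

```text
t: 10.0
tcp_pos: [0.5049, -0.1113, 0.205]
tool_rot: [0.96, 0.28, 0.0, 0.001]
force: [0.5, -1.2, -0.5]
finger_gap: 0.146
```

Run:
```python
from h import *
t=manip.sense();print(t["tcp_pos"],t["tool_rot"])
s=manip.snapshot("wrist");save(s,"g_w");np.save("g.npy",s,allow_pickle=True)
for l in ["guard_hole","slot_mouth","slot_floor","vise","wax_block"]:
  print(l,[(round(q["score"],2),q["point"]) for q in manip.pinpoint(l,s)][:3])
```

```text
[ 0.50492289 -0.11132734  0.20497564] [9.59981066e-01 2.80063682e-01 4.96697902e-04 6.63491364e-04]
guard_hole [(0.86, [269.3, 146.8])]
slot_mouth [(0.98, [268.6, 145.3])]
slot_floor [(0.87, [269.3, 146.5])]
vise [(0.58, [219.3, 105.4])]
wax_block [(0.65, [204.5, 89.1])]
```

View pics/g_w.png

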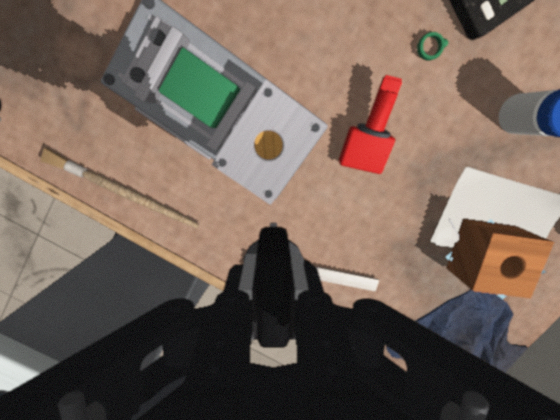

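Run:
```python
from h import *
s=np.load("g.npy",allow_pickle=True).item()
save(s,"g_c",(210,80,335,210),6); save(s,"g_c2",(245,122,293,170),14)
```

```text
(no output)
```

View pics/g_c.png

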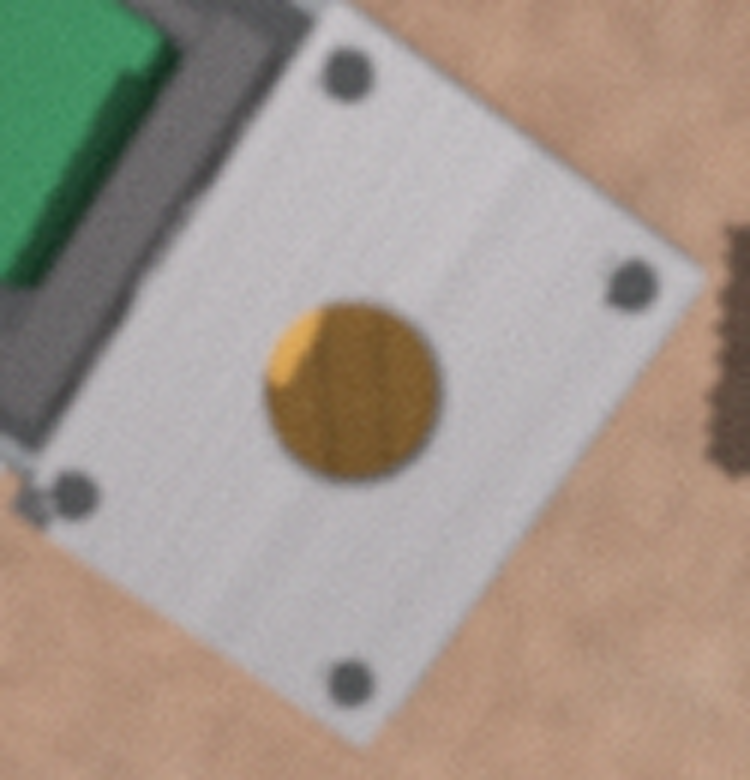

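View pics/g_c2.png

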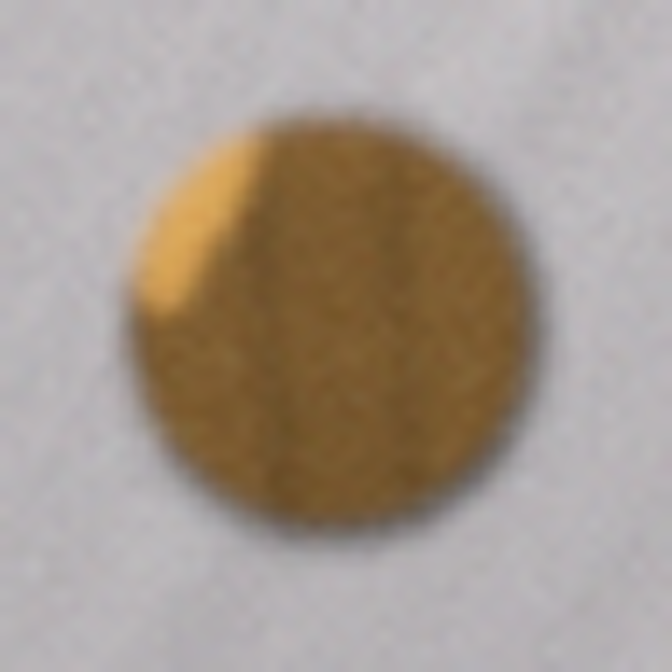

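Run:
```python
from h import *
s=np.load("g.npy",allow_pickle=True).item()
f=lambda p:(210+p[0]/6-.5+.08,80+p[1]/6-.5+.08)
g=lambda p:(245+p[0]/14-.5+.04,122+p[1]/14-.5+.04)
A=lambda p,q:np.degrees(np.arctan2(*(q-p)[1::-1]))
b=[atz(s,f(p),.06) for p in [(348,75),(632,285),(350,683),(73,495)]]
print("bolts",np.round(b,4),np.mean(b,0)); print(A(b[2],b[1]),A(b[3],b[0]),A(b[1],b[0])-90,A(b[2],b[3])-90)
c=[atz(s,f(p),.06) for p in [(705,270),(360,745)]];print("edge",A(c[1],c[0]))
# hole via segmentation of brass
im=s["img"].astype(float)[122:170,245:293]; m=((im[...,0]-im[...,2])>30).astype(np.uint8)
m=cv2.morphologyEx(m,cv2.MORPH_CLOSE,np.ones((3,3)));n,l,st,ce=cv2.connectedComponentsWithStats(m);k=1+np.argmax(st[1:,4]);print(st[k],ce[k])
hp=ce[k]+[245,122];print("hole",atz(s,hp,.06),atz(s,hp,.0575))
for z in (.038,.029):
  L=[atz(s,g(p),z) for p in [(262,200),(285,470),(390,200),(417,470)]]
  ang=[A(L[1],L[0]),A(L[3],L[2])];mid=(np.mean(L,0))
  n=np.array([-np.sin(np.radians(np.mean(ang))),np.cos(np.radians(np.mean(ang)))])
  print(z,ang,mid,"halfw",[(q[:2]-mid[:2])@n for q in L], "hole offset perp",(atz(s,hp,.06)[:2]-mid[:2])@n)
print(atz(s,(268.6,145.3),.038),atz(s,(269.3,146.8),.06))
```

```text
bolts [[ 0.5813 -0.0579  0.06  ]
 [ 0.5794 -0.1041  0.06  ]
 [ 0.513  -0.1013  0.06  ]
 [ 0.515  -0.0549  0.06  ]] [ 0.5471751  -0.07954528  0.06      ]
-2.4145315927999453 -2.6078443608051565 -2.3706053381882413 -2.3999789102924467
edge -2.7773209251969795
[  9   8  29  30 670] [22.82089552 22.27910448]
hole [ 0.54762209 -0.07938025  0.06      ] [ 0.54745992 -0.07944253  0.0575    ]
0.038 [np.float64(36.994546727150976), np.float64(38.311330023039176)] [ 0.54569522 -0.08118854  0.038     ] halfw [np.float64(0.003990027840410035), np.float64(0.0041827601043560505), np.float64(-0.00398982216588825), np.float64(-0.004182965778877814)] hole offset perp 0.00025458139121582
0.029 [np.float64(36.99454672715093), np.float64(38.311330023039325)] [ 0.54509565 -0.08145248  0.029     ] halfw [np.float64(0.004115870315852839), np.float64(0.004314681210365578), np.float64(-0.004115658154511452), np.float64(-0.004314893371707012)] hole offset perp 9.729062549219351e-05
[ 0.54581651 -0.08098035  0.038     ] [ 0.54656358 -0.0814745   0.06      ]
```

Run:
```python
from h import *
s=np.load("g.npy",allow_pickle=True).item()
p=np.array([ 0.50492289,-0.11132734,0.20497564]);r=R.from_quat([9.59981066e-01,2.80063682e-01,4.96697902e-04,6.63491364e-04])
box=(230,210,320,360);f=5
im=cv2.resize(s["img"][box[1]:box[3],box[0]:box[2],::-1],None,fx=f,fy=f,interpolation=cv2.INTER_CUBIC)
im=cv2.convertScaleAbs(im,alpha=2.5,beta=20)
P=lambda q:tuple(int(v) for v in (proj(s,p+r.apply(q))+.5-np.array(box[:2]))*f)
H=.0821
for z in (H-.087,H-.049):
    q=[(.022*i,.007*j,z) for i,j in ((1,1),(1,-1),(-1,-1),(-1,1))]
    for k in range(4): cv2.line(im,P(q[k]),P(q[(k+1)%4]),(0,255,0),1)
for rr,z in ((.016,H-.05),(.009,H-.012)):
    c=[P((rr*np.cos(t),rr*np.sin(t),z)) for t in np.linspace(0,6.3,40)]
    for a,b in zip(c,c[1:]): cv2.line(im,a,b,(255,0,255),1)
cv2.line(im,P((.0085,0,H)),P((-.0085,0,H)),(0,255,255),1)
cv2.imwrite("pics/g_k.png",im)
```

```text
(no output)
```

View pics/g_k.png

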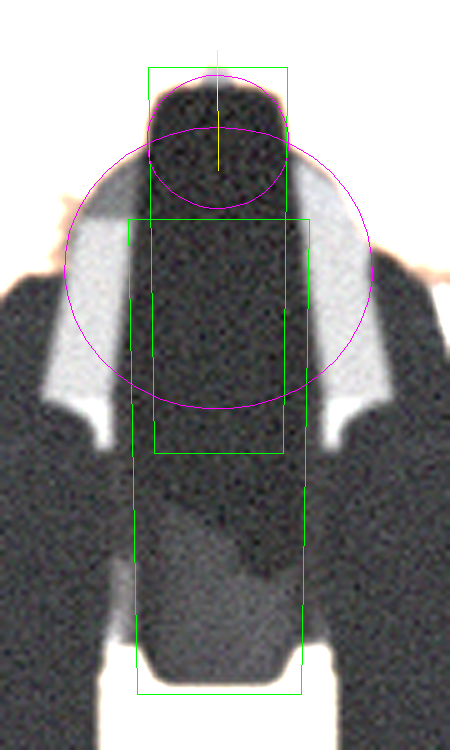

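Request:
play_rows([
  [[0.0179,-0.0013,0,0,0,0],[0.018,-0.0013,0.012,0,0,0],[0.018,-0.0013,0.012,0,0,0],[0,0,0.012,0,0,-4.7],[0,0,0.01,0,0,0],[0,0,0,0,0,0],[0,0,0,0,0,0]],
])

```text
t: 11.18
tcp_pos: [0.5477, -0.0788, 0.1588]
tool_rot: [0.948, 0.318, 0.0, 0.0]
force: [0.1, -0.1, -1.2]
finger_gap: 0.15
```

Run:
```python
from h import *
t=manip.sense();print(t["tcp_pos"],t["tool_rot"],np.degrees(2*np.arctan2(t["tool_rot"][1],t["tool_rot"][0])))
s=manip.snapshot("wrist");np.save("i.npy",s,allow_pickle=True);save(s,"i_w");save(s,"i_c",(225,160,325,260),7)
S=manip.snapshot("side");save(S,"i_s",(245,180,315,245),9);T=manip.snapshot("top");save(T,"i_t",(195,180,315,250),6)
```

```text
[ 0.54770444 -0.07875417  0.15880255] [9.47941212e-01 3.18445368e-01 6.35857023e-05 3.71526945e-05] 37.13786682211671
```

View pics/i_c.png

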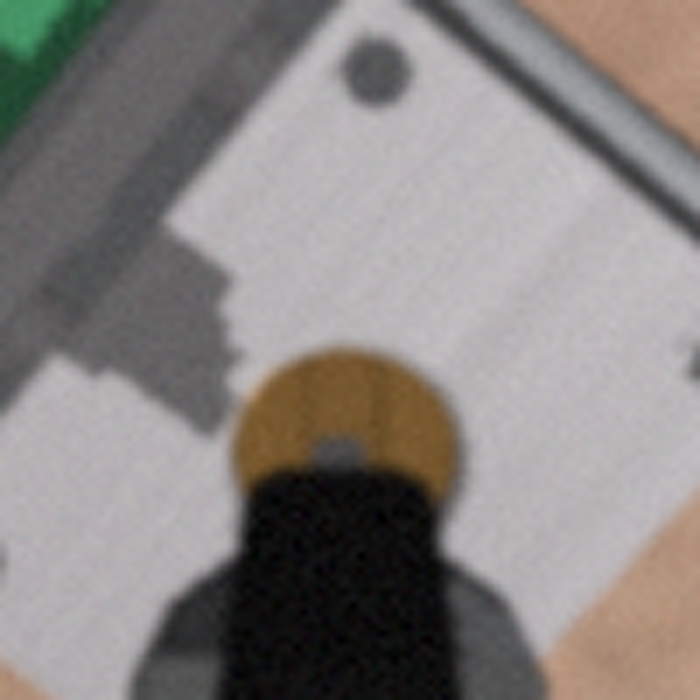

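View pics/i_s.png

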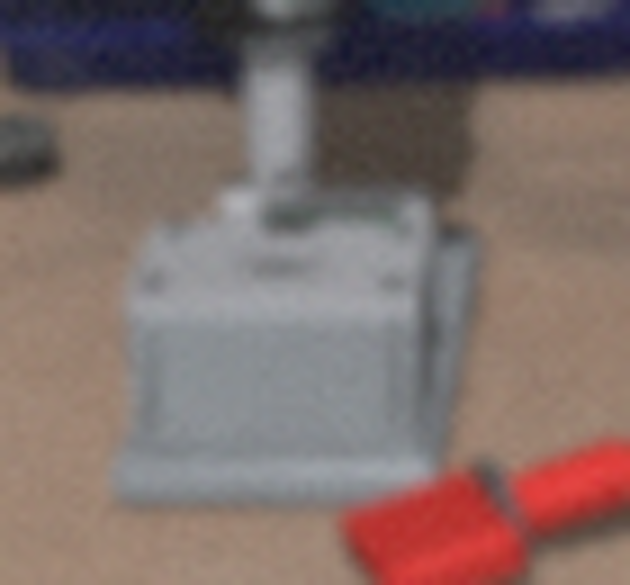

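Run:
```python
from h import *
s=np.load("i.npy",allow_pickle=True).item()
p=np.array([0.54770444,-0.07875417,0.15880255]);r=R.from_quat([9.47941212e-01,3.18445368e-01,6.35857023e-05,3.71526945e-05])
box=(250,200,300,250);f=14
im=cv2.resize(s["img"][box[1]:box[3],box[0]:box[2],::-1],None,fx=f,fy=f,interpolation=cv2.INTER_CUBIC)
im=cv2.convertScaleAbs(im,alpha=1.5,beta=10)
P=lambda q:tuple(int(v) for v in (proj(s,p+r.apply(q))+.5-np.array(box[:2]))*f)
W=lambda q:tuple(int(v) for v in (proj(s,q)+.5-np.array(box[:2]))*f)
H=.0821
for z,t in ((H,.00125),(H-.002,.0025)):
    q=[(.0085*i,t*j,z) for i,j in ((1,1),(1,-1),(-1,-1),(-1,1))]
    for k in range(4): cv2.line(im,P(q[k]),P(q[(k+1)%4]),(0,255,0),1)
c=[P((.009*np.cos(t),.009*np.sin(t),H-.012)) for t in np.linspace(0,6.3,40)]
for a,b in zip(c,c[1:]): cv2.line(im,a,b,(255,0,255),1)
c=[W((.5472+.012*np.cos(t),-.0797+.012*np.sin(t),.06)) for t in np.linspace(0,6.3,40)]
for a,b in zip(c,c[1:]): cv2.line(im,a,b,(0,0,255),1)
a=np.radians(37.4)
for z,col in ((.038,(255,255,0)),):
  for j in (-1,1):
    e=[W((.5472+np.cos(a)*u-np.sin(a)*.004*j,-.0797+np.sin(a)*u+np.cos(a)*.004*j,z)) for u in (-.012,.012)]
    cv2.line(im,e[0],e[1],col,1)
cv2.imwrite("pics/i_k.png",im)
```

```text
(no output)
```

View pics/i_k.png

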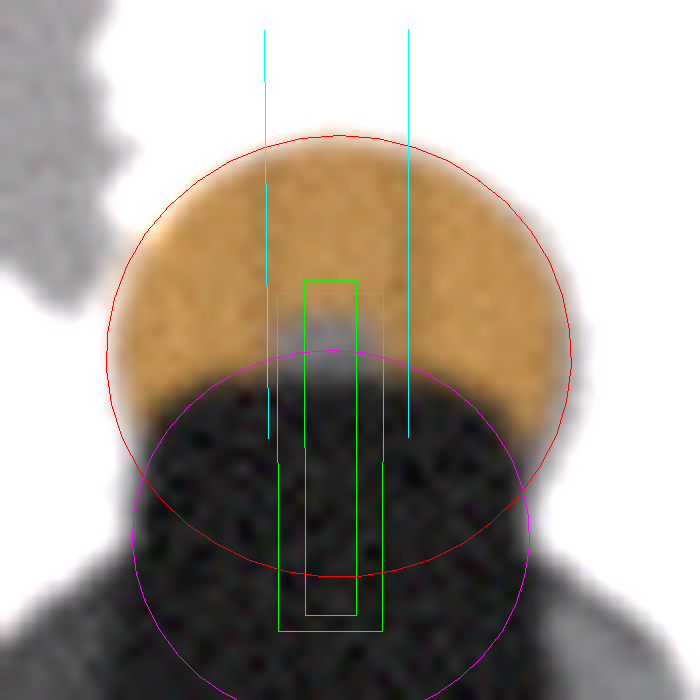

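Request:
play_rows([
  [[0,0.0006,0.008,0,0,0],[0,0,0.01,0,0,0],[0,0,0.01,0,0,0],[0,0,0.006,0,0,0],[0,0,0,0,0,0],[0,0,0,0,0,0]],
])

```text
t: 12.08
tcp_pos: [0.5481, -0.0793, 0.1249]
tool_rot: [0.948, 0.319, 0.0, 0.0]
force: [0.0, 0.8, -1.0]
finger_gap: 0.15
```

Request:
play_rows([
  [[0,0,0.002,0,0,0],[0,0,0.002,0,0,0],[0,0,0.002,0,0,0],[0,0,0,0,0,0],[0,0,0,0,0,0]],
])

```text
t: 12.7
tcp_pos: [0.5479, -0.0793, 0.1188]
tool_rot: [0.948, 0.319, 0.0, 0.0]
force: [-0.1, 0.7, -1.7]
finger_gap: 0.155
```

Tip at about 36.7 mm, no contact force, so it's entering the slot.

Request:
play_rows([
  [[0,0,0.002,0,0,0],[0,0,0.002,0,0,0],[0,0,0.001,0,0,0],[0,0,0,0,0,0],[0,0,0,0,0,0]],
])

```text
t: 13.32
tcp_pos: [0.5479, -0.0793, 0.1138]
tool_rot: [0.948, 0.319, 0.0, 0.0]
force: [-0.1, 0.3, -1.5]
finger_gap: 0.15
```

Run:
```python
from h import *
t=manip.sense();print(t["tcp_pos"],t["tool_rot"],t["force"],t["ft_torque"])
```

```text
[ 0.54790117 -0.07928106  0.11380747] [9.47838437e-01 3.18751153e-01 1.40398509e-05 1.61292657e-05] [-0.10561619  0.26407772 -1.45813993] [ 0.02671873 -0.00166195 -0.0037342 ]
```

Request:
play_rows([
  [[0,0,0.001,0,0,0],[0,0,0.0008,0,0,0],[0,0,0,0,0,0],[0,0,0,0,0,0]],
])

```text
t: 13.82
tcp_pos: [0.5479, -0.0792, 0.112]
tool_rot: [0.948, 0.319, -0.0, -0.0]
force: [-0.1, -0.1, -0.8]
finger_gap: 0.152
```

Run:
```python
from h import *
t=manip.sense();print(t["tcp_pos"],t["tool_rot"],t["force"],t["ft_torque"])
s=manip.snapshot("wrist");save(s,"j_w");save(s,"j_c",(150,60,350,260),4)
```

```text
[ 0.5478737  -0.07924284  0.11199784] [ 9.47828543e-01  3.18780572e-01 -1.25728435e-05 -3.11002065e-06] [-0.1386742  -0.08858933 -0.80262557] [-0.01883355  0.02114132  0.00537882]
```

View pics/j_w.png

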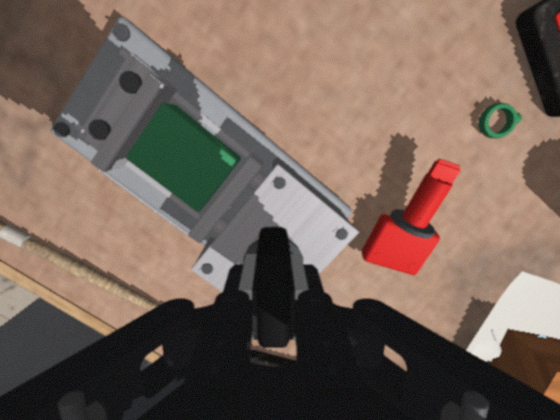

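Request:
play_rows([
  [[0,0,0,0,0,2],[0,0,0,0,0,2],[0,0,0,0,0,2],[0,0,0,0,0,2],[0,0,0,0,0,2],[0,0,0,0,0,2],[0,0,0,0,0,2],[0,0,0,0,0,2],[0,0,0,0,0,2],[0,0,0,0,0,2]],
])

```text
t: 15.12
tcp_pos: [0.5479, -0.0794, 0.112]
tool_rot: [0.989, 0.148, -0.0, 0.0]
force: [-0.6, -1.6, -1.4]
finger_gap: 0.155
```

```bash
cat > st.py <<'E'
from h import *
t=manip.sense();q=t["tool_rot"];print(t["t"],t["tcp_pos"].round(4),"ang",np.degrees(2*np.arctan2(q[1],q[0])).round(2),q[2:].round(4),t["force"].round(2),t["ft_torque"].round(3),t["tau"][5].round(3),t["finger_gap"])
E
python3 st.py
```

```text
15.125 [ 0.5479 -0.0794  0.112 ] ang 17.06 [-0.      0.0001] [-0.61 -1.57 -1.37] [-0.138  0.052  0.088] -0.061 0.15492419311280053
```

Request:
play_rows([
  [[0,0,0,0,0,2],[0,0,0,0,0,2],[0,0,0,0,0,2],[0,0,0,0,0,2],[0,0,0,0,0,2]],
])

```text
t: 15.75
tcp_pos: [0.5479, -0.0794, 0.112]
tool_rot: [0.998, 0.061, 0.0, 0.0]
force: [0.4, -1.9, -1.1]
finger_gap: 0.153
```

```bash
python3 st.py
python3 - <<'E'
from h import *
s=manip.snapshot("wrist");save(s,"k_c",(20,0,240,270),3);
s=manip.snapshot("top");save(s,"k_t",(195,180,315,250),6)
E
python3 st.py
```

```text
15.75 [ 0.5479 -0.0794  0.112 ] ang 7.05 [0.     0.0001] [ 0.41 -1.86 -1.1 ] [-0.344  0.046  0.152] -0.062 0.15256175094351113
15.85 [ 0.5479 -0.0794  0.112 ] ang 7.13 [0.     0.0001] [-0.59 -0.69 -1.15] [-0.342  0.02   0.141] 0.205 0.1542521943198812
```

View pics/k_c.png

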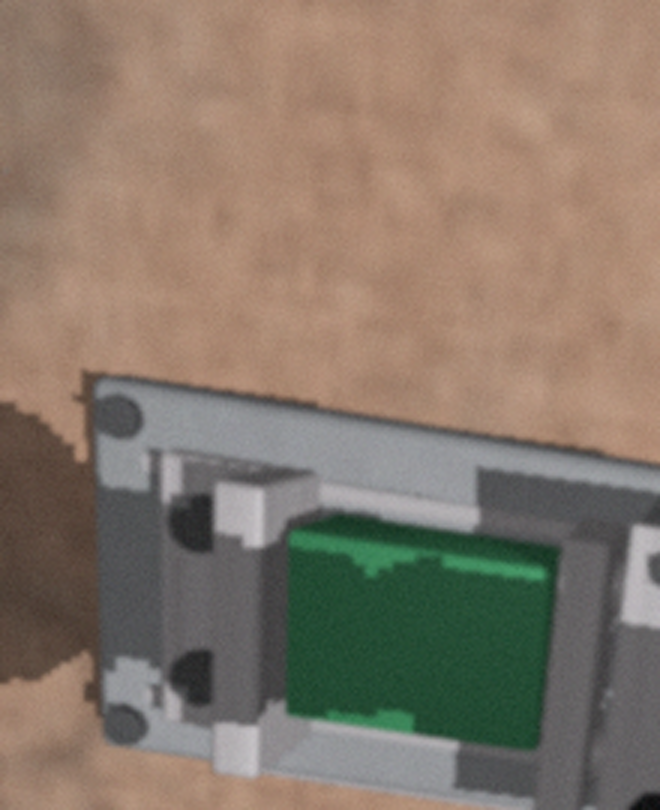

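View pics/k_t.png

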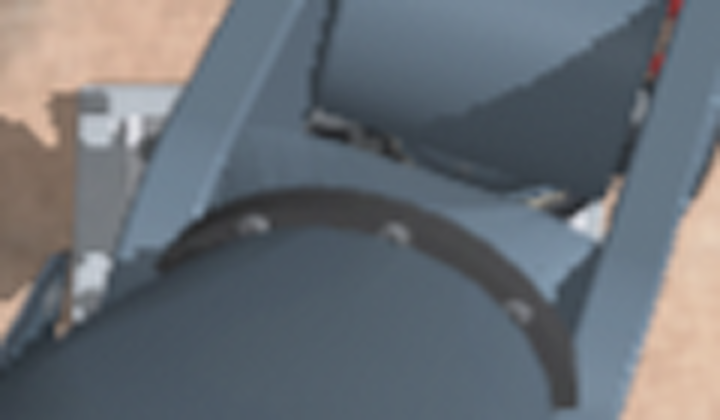

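```bash
cat > gap.py <<'E'
from h import *
def vy(s,p,z,a=-2.5):
    w=atz(s,p,z)[:2]-np.array([.5472,-.0797]);a=np.radians(a);return (-np.sin(a)*w[0]+np.cos(a)*w[1])*1000-60
E
python3 - <<'E'
from gap import *
s=manip.snapshot("wrist");np.save("k.npy",s,allow_pickle=True)
f=lambda p:(20+p[0]/3-.3,p[1]/3-.3)
print("fence",vy(s,f((262,600)),.042),"blockL",vy(s,f((288,620)),.038),"blockR",vy(s,f((549,650)),.038),"jaw",vy(s,f((555,650)),.042))
E
```

```text
fence 44.94514491612598 blockL 41.40169569913333 blockR -13.44283207607075 jaw -15.381213443819014
```

Request:
play_rows([
  [[0,0,0,0,0,2.5],[0,0,0,0,0,2.5],[0,0,0,0,0,2.5],[0,0,0,0,0,2.5],[0,0,0,0,0,2.5],[0,0,0,0,0,2.5],[0,0,0,0,0,2.5],[0,0,0,0,0,2.5]],
])

```text
t: 16.9
tcp_pos: [0.5479, -0.0795, 0.112]
tool_rot: [0.994, -0.112, 0.0, 0.0]
force: [0.0, -2.4, -0.6]
finger_gap: 0.152
```

```bash
python3 st.py
python3 - <<'E'
from h import *
s=manip.snapshot("wrist");save(s,"l_w");save(s,"l_c",(0,90,200,290),4);np.save("l.npy",s,allow_pickle=True)
E
python3 st.py
```

```text
16.9 [ 0.5479 -0.0795  0.112 ] ang -12.89 [0.     0.0002] [ 0.05 -2.41 -0.61] [-0.427  0.096  0.115] -0.104 0.15199080339323934
16.95 [ 0.5479 -0.0795  0.112 ] ang -12.94 [0.     0.0002] [ 0.14 -2.99 -0.47] [-0.458  0.023  0.119] 0.17 0.15299155869396244
```

View pics/l_w.png

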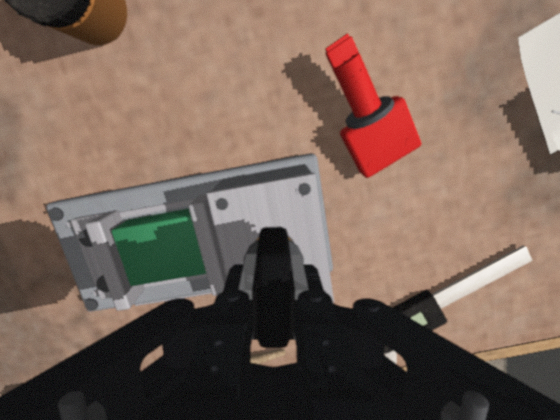

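View pics/l_c.png

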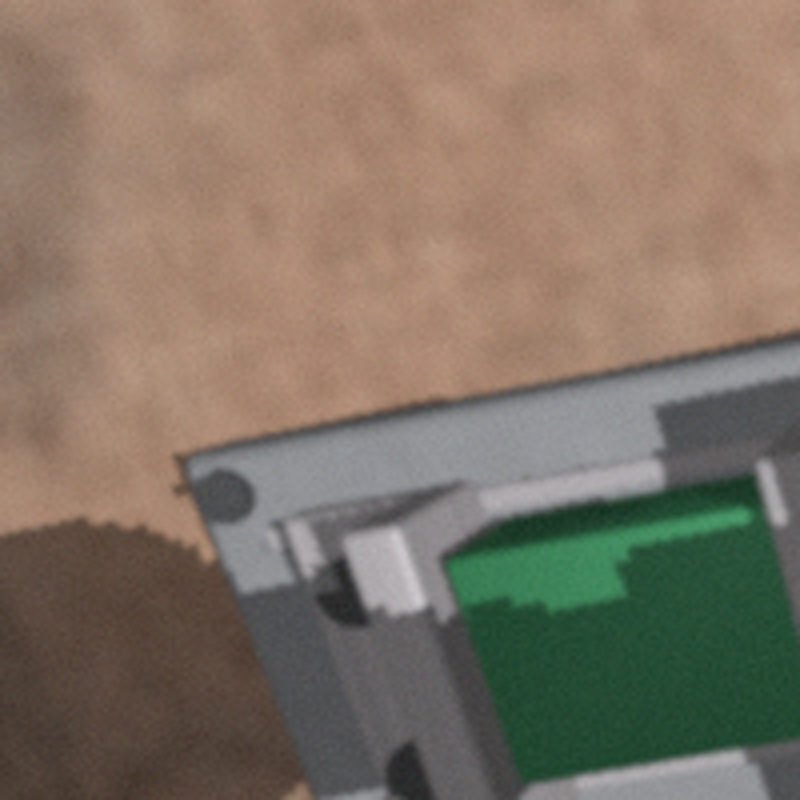

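Run:
```python
from gap import *
s=np.load("l.npy",allow_pickle=True).item()
f=lambda p:(0+p[0]/4-.3,90+p[1]/4-.3)
print("fence",vy(s,f((405,530)),.042),vy(s,f((427,605)),.042),"blockL",vy(s,f((447,565)),.038),vy(s,f((500,700)),.038),"blockR",vy(s,f((760,490)),.038))
```

```text
fence 44.26414992426129 44.96050039297094 blockL 42.00965889372338 40.977098843115954 blockR -10.906909217633604
```

Request:
play_rows([
  [[0,0,0,0,0,2],[0,0,0,0,0,2],[0,0,0,0,0,2],[0,0,0,0,0,2],[0,0,0,0,0,2]],
])

```text
t: 17.58
tcp_pos: [0.5478, -0.0794, 0.112]
tool_rot: [0.98, -0.199, -0.0, 0.0]
force: [-0.3, -4.0, -1.7]
finger_gap: 0.156
```

```bash
python3 st.py
python3 - <<'E'
from h import *
s=manip.snapshot("wrist");save(s,"m_c",(0,120,220,320),3.6);np.save("m.npy",s,allow_pickle=True)
E
python3 st.py
```

```text
17.575 [ 0.5478 -0.0794  0.112 ] ang -22.94 [-0.      0.0002] [-0.33 -4.   -1.69] [-0.759  0.164  0.13 ] -0.058 0.1562277839447554
17.625 [ 0.5478 -0.0794  0.112 ] ang -22.99 [-0.      0.0001] [-0.88 -3.41 -1.4 ] [-0.774  0.158  0.07 ] 0.156 0.1514931680465512
```

View pics/m_c.png

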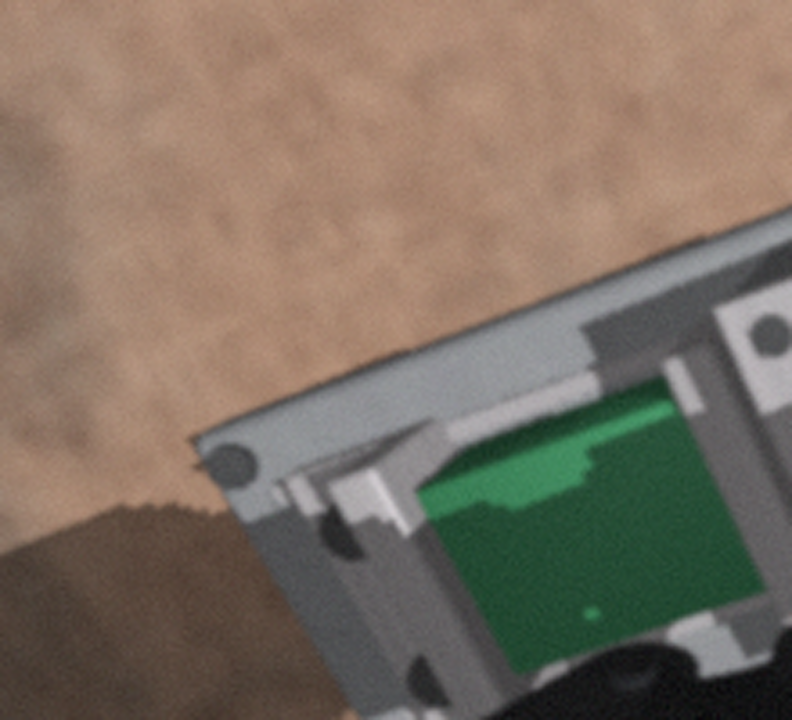

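Run:
```python
from gap import *
s=np.load("m.npy",allow_pickle=True).item()
f=lambda p:(0+p[0]/3.6-.3,120+p[1]/3.6-.3)
print("fence",vy(s,f((383,470)),.042),vy(s,f((408,533)),.042),"blockL",vy(s,f((419,492)),.038),vy(s,f((475,595)),.038),"blockR",vy(s,f((670,392)),.038),vy(s,f((740,530)),.038))
```

```text
fence 43.72904073860667 45.499902079393195 blockL 42.357947421034936 42.57269965783159 blockR -9.090669013965012 -9.829977420311081
```

Request:
play_rows([
  [[0.0002,0.0005,0,0,0,1.5],[0,0,0,0,0,1.5],[0,0,0,0,0,1.5],[0,0,0,0,0,1.5]],
])

```text
t: 18.12
tcp_pos: [0.5478, -0.0797, 0.112]
tool_rot: [0.968, -0.25, -0.0, -0.0]
force: [0.4, -1.4, -1.7]
finger_gap: 0.154
```

```bash
python3 st.py
```

```text
18.125 [ 0.5478 -0.0797  0.112 ] ang -28.93 [-0.0001 -0.0001] [ 0.37 -1.4  -1.71] [-0.376  0.114  0.127] -0.013 0.15373410648908598
```

Request:
play_rows([
  [[0,0,0,0,0,1.5],[0,0,0,0,0,1.5],[0,0,0,0,0,1.5]],
])

```text
t: 18.5
tcp_pos: [0.5478, -0.0797, 0.112]
tool_rot: [0.958, -0.288, -0.0, -0.0]
force: [0.3, -1.3, -0.7]
finger_gap: 0.153
```

```bash
python3 st.py
python3 - <<'E'
from h import *
s=manip.snapshot("wrist");save(s,"n_c",(20,120,240,320),3.6);np.save("n.npy",s,allow_pickle=True)
E
python3 st.py
```

```text
18.5 [ 0.5478 -0.0797  0.112 ] ang -33.43 [-0.0001 -0.0001] [ 0.27 -1.33 -0.66] [-0.373  0.085  0.124] -0.013 0.15290195747330773
18.55 [ 0.5478 -0.0797  0.112 ] ang -33.45 [-0.0001 -0.0001] [-0.69 -1.26 -0.13] [-0.303  0.152  0.121] 0.147 0.15048966358722068
```

View pics/n_c.png

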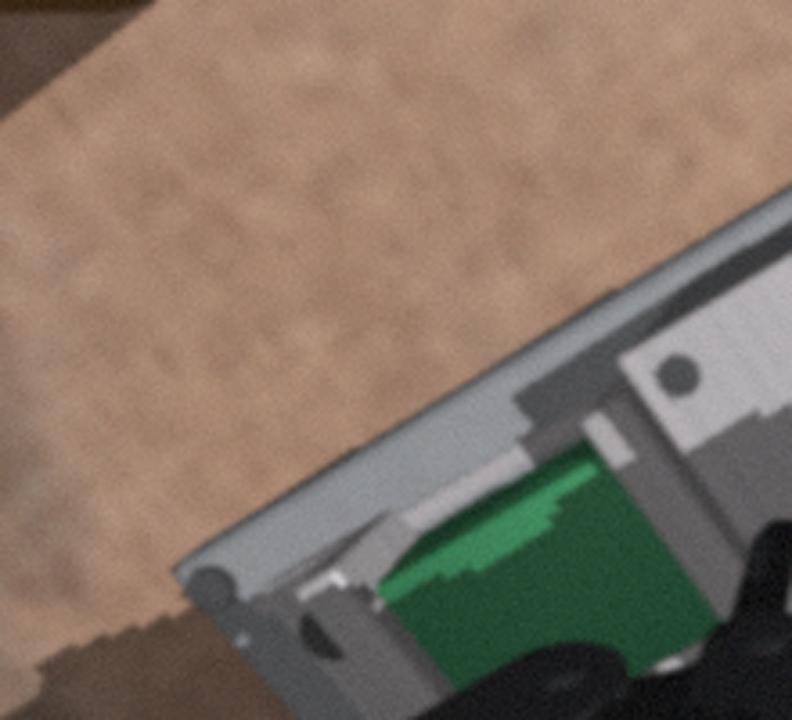

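Request:
play_rows([
  [[0,0,0,0,0,1],[0,0,0,0,0,1],[0,0,0,0,0,1]],
])

```text
t: 18.92
tcp_pos: [0.5478, -0.0797, 0.112]
tool_rot: [0.95, -0.312, -0.0, -0.0]
force: [-0.5, -1.0, -1.1]
finger_gap: 0.149
```

Request:
play_rows([
  [[0,0,0,0,0,1],[0,0,0,0,0,1]],
])

```text
t: 19.18
tcp_pos: [0.5478, -0.0798, 0.112]
tool_rot: [0.944, -0.329, -0.0, -0.0]
force: [0.0, -0.4, -1.2]
finger_gap: 0.151
```

```bash
python3 st.py
```

```text
19.175 [ 0.5478 -0.0798  0.112 ] ang -38.39 [-0.0001 -0.    ] [ 0.02 -0.39 -1.24] [-0.215  0.216  0.163] 0.05 0.15138485354377448
```

```bash
cat > tq.py <<'E'
from h import *
v=[]
for i in range(4):
    s=manip.snapshot("wrist");v.append(manip.sense()["ft_torque"][2])
print("tz",np.round(v,3),np.mean(v)); import sys
save(s,sys.argv[1],(20,120,240,320),3.6);np.save(sys.argv[1]+".npy",s,allow_pickle=True)
E
python3 tq.py o_c; python3 st.py
```

```text
tz [0.114 0.168 0.185 0.128] 0.14865046685028574
19.375 [ 0.5478 -0.0798  0.112 ] ang -38.32 [-0. -0.] [-1.04 -0.73 -1.11] [-0.246  0.132  0.128] 0.136 0.15331748648982682
```

View pics/o_c.png

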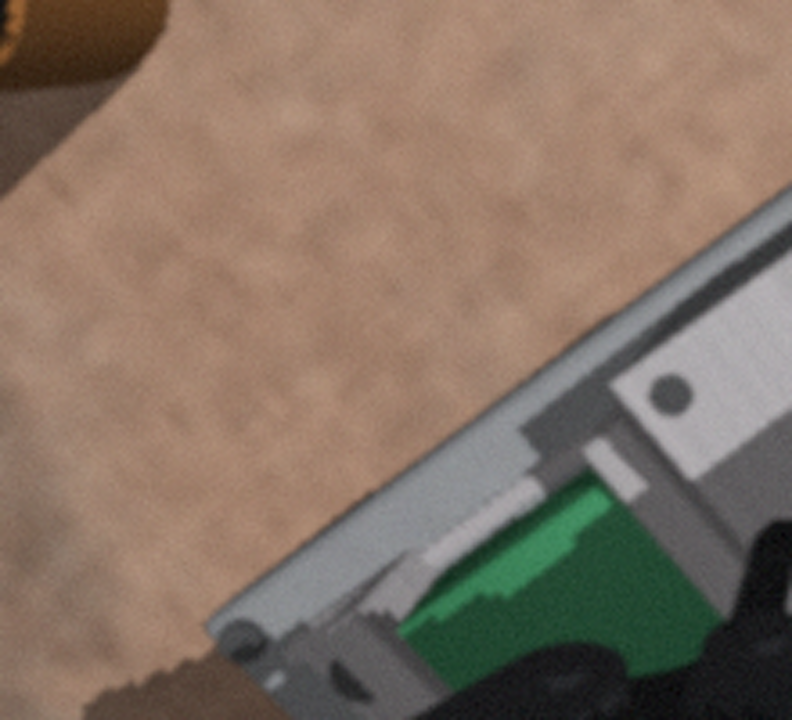

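Run:
```python
from gap import *
s=np.load("o_c.npy",allow_pickle=True).item()
f=lambda p:(20+p[0]/3.6-.3,120+p[1]/3.6-.3)
print("fence",vy(s,f((400,635)),.042),"blockL",vy(s,f((400,632)),.038),vy(s,f((440,680)),.038),"blockR",vy(s,f((612,490)),.038),vy(s,f((690,580)),.038),"jaw",vy(s,f((585,440)),.042),vy(s,f((640,500)),.042))
save(s,"o_d",(100,220,200,320),8)
```

```text
fence 41.764864630377176 blockL 44.367739466537 45.28940342355166 blockR -7.479897568140778 -7.518877150792093 jaw -11.760822846359439 -12.267035388192575
```

View pics/o_d.png

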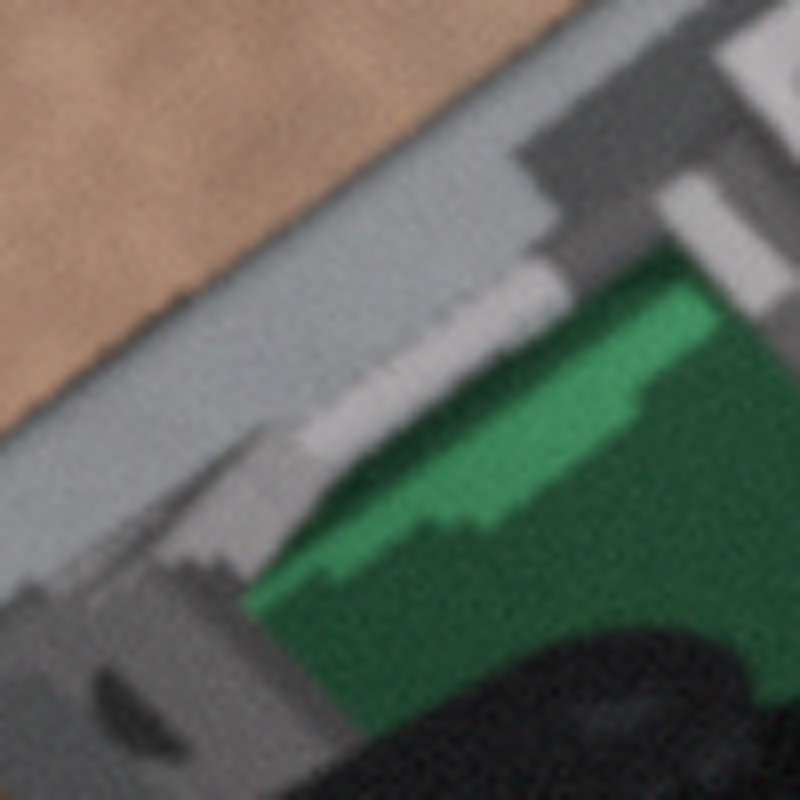

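Run:
```python
from gap import *
s=np.load("o_c.npy",allow_pickle=True).item()
f=lambda p:(100+p[0]/8-.4,220+p[1]/8-.4)
for p in [(205,575),(225,615),(335,720)]: print("fence",vy(s,f(p),.042))
for p in [(248,605),(310,675),(365,735)]:print("block",vy(s,f(p),.038))
```

```text
fence 42.40970662245225
fence 43.66300234603091
fence 43.017877146897675
block 44.46967141103093
block 44.81263030411536
block 44.982541040119145
```

Request:
play_rows([
  [[0,0,0,0,0,1]],
])

```text
t: 19.5
tcp_pos: [0.5478, -0.0798, 0.112]
tool_rot: [0.942, -0.337, -0.0, 0.0]
force: [-1.4, -1.1, -0.4]
finger_gap: 0.151
```

```bash
python3 tq.py p1; python3 st.py
```

```text
tz [0.145 0.097 0.138 0.157] 0.1342178509847467
19.7 [ 0.5478 -0.0798  0.112 ] ang -39.32 [-0.0001  0.    ] [-1.34 -1.88  0.08] [-0.24   0.155  0.157] 0.147 0.15316843705354447
```

Request:
play_rows([
  [[0,0,0,0,0,1]],
])

```text
t: 19.82
tcp_pos: [0.5478, -0.0798, 0.112]
tool_rot: [0.939, -0.345, -0.0, 0.0]
force: [-0.0, -1.0, -1.0]
finger_gap: 0.152
```

```bash
python3 tq.py p2; python3 st.py
```

```text
tz [0.177 0.137 0.164 0.14 ] 0.15432485066895069
20.025 [ 0.5478 -0.0798  0.112 ] ang -40.33 [-0.0001  0.    ] [-1.25 -1.01 -0.67] [-0.193  0.124  0.14 ] 0.158 0.14986382417995625
```

Request:
play_rows([
  [[0,0,0,0,0,1]],
])

```text
t: 20.15
tcp_pos: [0.5478, -0.0798, 0.112]
tool_rot: [0.936, -0.353, -0.0, 0.0]
force: [-1.1, -1.4, -0.1]
finger_gap: 0.148
```

```bash
python3 tq.py p3; python3 st.py
```

```text
tz [0.178 0.131 0.171 0.158] 0.1594969296728392
20.35 [ 0.5478 -0.0798  0.112 ] ang -41.32 [-0.0001  0.    ] [ 0.12 -1.57 -0.55] [-0.273  0.188  0.158] 0.17 0.15259789679279354
```

Request:
play_rows([
  [[0,0,0,0,0,1]],
])

```text
t: 20.48
tcp_pos: [0.5478, -0.0798, 0.112]
tool_rot: [0.932, -0.361, -0.0, 0.0]
force: [-0.9, -0.5, -1.3]
finger_gap: 0.154
```

```bash
python3 tq.py p4; python3 st.py
```

```text
tz [0.197 0.159 0.131 0.164] 0.1626228031262865
20.675 [ 0.5478 -0.0798  0.112 ] ang -42.32 [-0.  0.] [-0.58 -0.96 -0.52] [-0.23   0.185  0.164] 0.182 0.1538834614142219
```

Request:
play_rows([
  [[0,0,0,0,0,1],[0,0,0,0,0,0]],
])

```text
t: 20.92
tcp_pos: [0.5478, -0.0798, 0.112]
tool_rot: [0.929, -0.369, -0.0, 0.0]
force: [-0.6, -1.0, -0.7]
finger_gap: 0.148
```

```bash
python3 tq.py p5; python3 st.py
```

```text
tz [0.258 0.216 0.202 0.181] 0.21422189477322426
21.125 [ 0.5478 -0.0798  0.112 ] ang -43.32 [-0.0001  0.    ] [-1.9  -1.26 -0.18] [-0.299  0.273  0.181] 0.189 0.15377055956306662
```

Request:
play_rows([
  [[0,0,0,0,0,1],[0,0,0,0,0,0]],
])

```text
t: 21.38
tcp_pos: [0.5478, -0.0798, 0.112]
tool_rot: [0.926, -0.377, -0.0, 0.0]
force: [-1.4, -2.2, -1.1]
finger_gap: 0.149
```

```bash
python3 tq.py p6; python3 st.py
```

```text
tz [0.174 0.167 0.211 0.195] 0.18679825420807036
21.575 [ 0.5478 -0.0798  0.112 ] ang -44.32 [-0.  0.] [-1.18 -1.6  -1.11] [-0.294  0.273  0.195] 0.201 0.148038797965291
```

Request:
play_rows([
  [[0,0,0,0,0,-1.5],[0,0,0,0,0,-1.5],[0,0,-0.002,0,0,0],[0,0,-0.006,0,0,0],[0,0,-0.01,0,0,0],[0,0,-0.015,0,0,0],[0,0,-0.02,0,0,0],[0,0,-0.025,0,0,0],[0,0,-0.015,0,0,0],[0,0,0,0,0,0]],
])

```text
t: 22.82
tcp_pos: [0.5487, -0.08, 0.2068]
tool_rot: [0.936, -0.353, 0.002, -0.0]
force: [1.3, -0.6, -0.8]
finger_gap: 0.148
```

```bash
python3 st.py
python3 - <<'E'
from h import *
s=manip.snapshot("wrist");save(s,"q_w");np.save("q.npy",s,allow_pickle=True)
E
```

```text
22.825 [ 0.5487 -0.08    0.2068] ang -41.32 [ 0.0019 -0.0001] [ 1.26 -0.56 -0.83] [ 0.007 -0.015 -0.045] 0.0 0.14843708674350994
```

View pics/q_w.png

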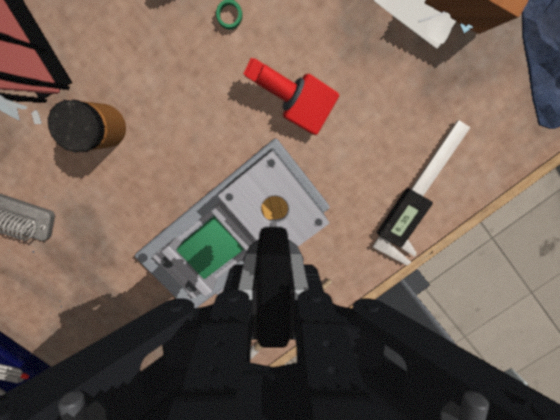

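Request:
play_rows([
  [[0,0,0,0,0,-10.5],[0,0,0,0,0,-10.5],[0,0,0,0,0,-10.5],[0,0,0,0,0,-10.5],[0,0,0,0,0,-10.5],[0,0,0,0,0,-10.5],[0,0,0,0,0,-10.5],[0,0,0,0,0,0],[0,0,0,0,0,0]],
])

```text
t: 24.0
tcp_pos: [0.5475, -0.0797, 0.2044]
tool_rot: [0.961, 0.276, -0.001, -0.0]
force: [-0.3, -0.2, -1.2]
finger_gap: 0.156
```

```bash
python3 st.py
python3 - <<'E'
from h import *
p,r=tool()
d=np.array([.5777,-.3378,.2068])-p
print((r.inv().apply(d)).round(4))
E
```

```text
24.0 [ 0.5475 -0.0797  0.2044] ang 32.02 [-0.0005 -0.0004] [-0.33 -0.2  -1.24] [0.049 0.019 0.011] 0.004 0.15607615974849537
[-0.1113  0.2348 -0.0026]
```

Request:
play_rows([
  [[-0.0223,0.047,0,0,0,0],[-0.0223,0.047,0,0,0,0],[-0.0223,0.047,0,0,0,0],[-0.0223,0.047,0,0,0,0],[-0.0221,0.0468,0,0,0,0],[0,0,0,0,0,-0.5],[0,0,0,0,0,0],[0,0,0,0,0,0]],
])

```text
t: 25.0
tcp_pos: [0.5784, -0.3361, 0.2047]
tool_rot: [0.96, 0.282, -0.0, -0.001]
force: [0.1, -0.0, -1.9]
finger_gap: 0.148
```

```bash
python3 st.py
python3 - <<'E'
from h import *
s=manip.snapshot("wrist");save(s,"r_w");save(s,"r_c",(225,140,325,240),7);np.save("r.npy",s,allow_pickle=True)
p,r=tool()
d=np.array([.5777,-.3378,.0861])-p
print((r.inv().apply(d)).round(4))
T=manip.snapshot("top");save(T,"r_t",(195,180,315,250),6)
E
```

```text
25.0 [ 0.5784 -0.3361  0.2047] ang 32.72 [-0.0004 -0.0008] [ 0.07 -0.04 -1.92] [ 0.014 -0.018 -0.03 ] 0.005 0.14825313504319265
[-0.0016  0.001   0.1188]
```

View pics/r_c.png

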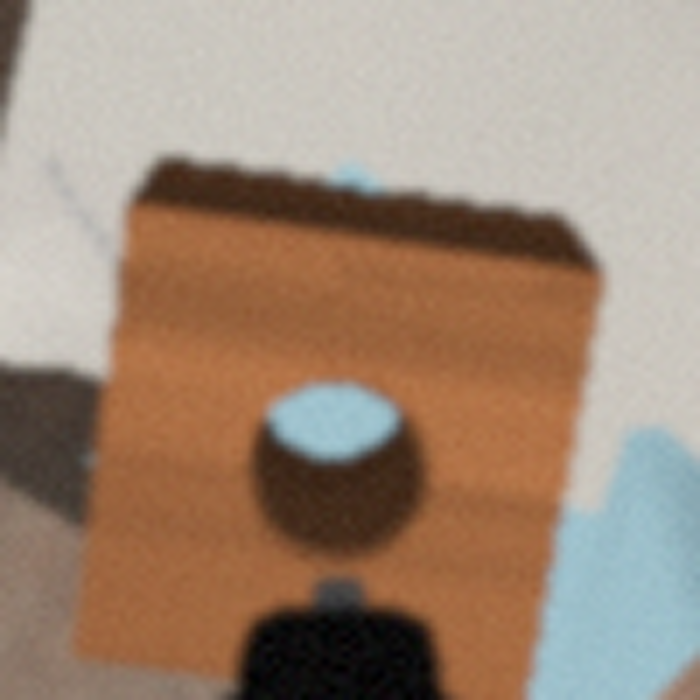

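View pics/r_t.png

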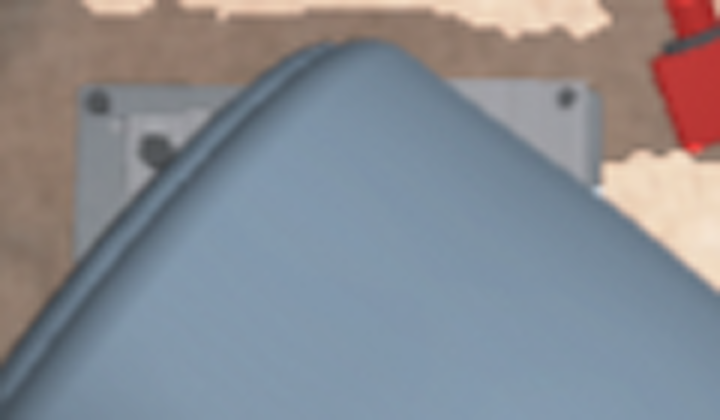

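Run:
```python
from h import *
s=np.load("r.npy",allow_pickle=True).item()
b=atz(s,(225+338/7-.4,140+467/7-.4),.05);p,r=tool();print(p,b,r.inv().apply(b-p))
for z in (.0821,):
  print([ (proj(s,p+r.apply((x,0,z)))-[225,140])*7 for x in (.0085,0,-.0085)])
```

```text
[ 0.57875143 -0.33628366  0.20505417] [ 0.57665454 -0.33679818  0.05      ] [-0.00203179 -0.00059002  0.15505476]
[array([340.77436207, 556.00660492]), array([340.84937574, 640.85780456]), array([340.92255902, 723.80665752])]
```

Request:
play_rows([
  [[-0.0012,0.0002,0.02,0,0,0],[0,0,0.025,0,0,0],[0,0,0.02,0,0,0],[0,0,0,0,0,0],[0,0,0,0,0,0]],
])

```text
t: 25.72
tcp_pos: [0.5783, -0.3388, 0.1407]
tool_rot: [0.96, 0.281, 0.0, 0.001]
force: [-0.5, -0.0, -0.8]
finger_gap: 0.156
```

```bash
python3 st.py
python3 - <<'E'
from h import *
s=manip.snapshot("wrist");save(s,"s_c",(210,170,340,300),6);np.save("s.npy",s,allow_pickle=True)
s=manip.snapshot("side");save(s,"s_s",(245,220,325,300),9)
E
```

```text
25.725 [ 0.5783 -0.3388  0.1407] ang 32.69 [0.0004 0.0006] [-0.45 -0.04 -0.78] [ 0.035 -0.038  0.021] 0.001 0.1564101807823546
```

View pics/s_c.png

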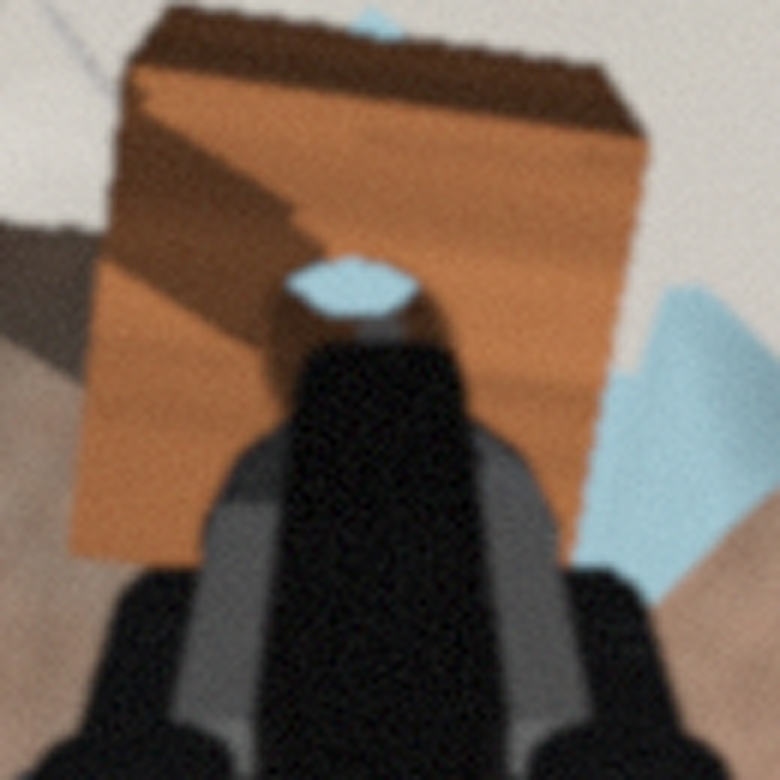

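View pics/s_s.png

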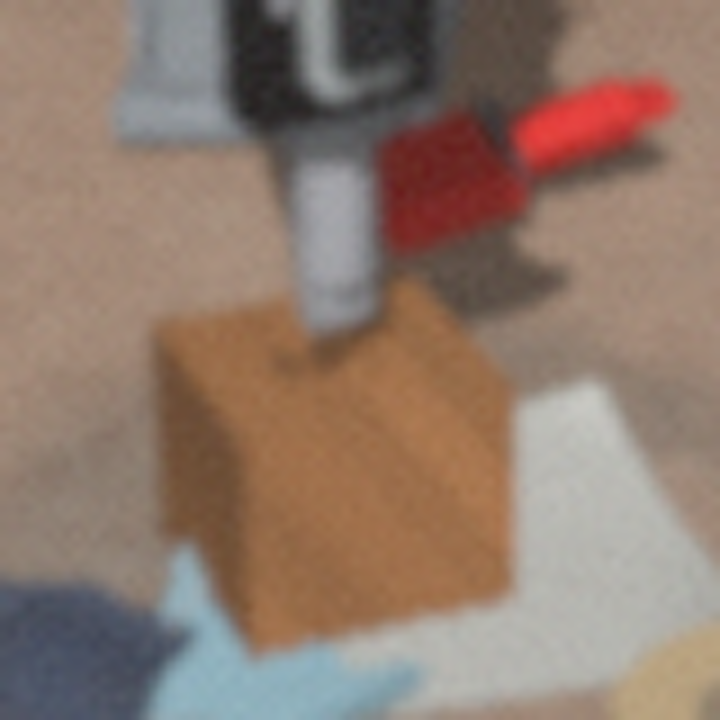

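Run:
```python
from h import *
s=np.load("s.npy",allow_pickle=True).item()
p,r=tool();print(p)
P=lambda q:(proj(s,q)-[210,170]+.4)*6
for y in (0,-.0012,-.0018,-.0024):
  c=p+r.apply((0,y,0));a=[P((c[0]+.011*np.cos(t),c[1]+.011*np.sin(t),.05)) for t in np.linspace(0,6.3,60)];a=np.array(a);print(y,a.min(0),a.max(0))
print(P(p+r.apply((.0085,0,.0821))),P(p+r.apply((.009,0,.0701))))
```

```text
[ 0.57850165 -0.33911639  0.14121504]
0 [288.4373066  257.44119441] [477.83208004 436.90757254]
-0.0012 [278.100805   257.45434272] [467.49174297 436.92203223]
-0.0018 [272.93255914 257.46091888] [462.3214319  436.92921872]
-0.0024 [267.76432013 257.46749636] [457.15102938 436.93637631]
[385.14468172 301.56573631] [385.37703086 331.52312926]
```

Request:
play_rows([
  [[0.0005,-0.0018,0,0,0,0],[0,0,0,0,0,0],[0,0,0,0,0,0],[0,0,0,0,0,0]],
])

```text
t: 26.32
tcp_pos: [0.5773, -0.3369, 0.1401]
tool_rot: [0.96, 0.281, 0.0, 0.0]
force: [-0.6, 0.4, -1.6]
finger_gap: 0.151
```

```bash
python3 st.py
python3 - <<'E'
from h import *
s=manip.snapshot("wrist");save(s,"t_c",(210,170,340,300),6)
E
python3 st.py
```

```text
26.325 [ 0.5773 -0.3369  0.1401] ang 32.67 [0. 0.] [-0.61  0.36 -1.63] [ 0.03  -0.01   0.024] 0.0 0.15050208115039473
26.375 [ 0.5772 -0.3369  0.14  ] ang 32.67 [-0.  0.] [-0.38  0.89 -1.25] [-0.014  0.012  0.056] -0.0 0.15604691385453834
```

View pics/t_c.png

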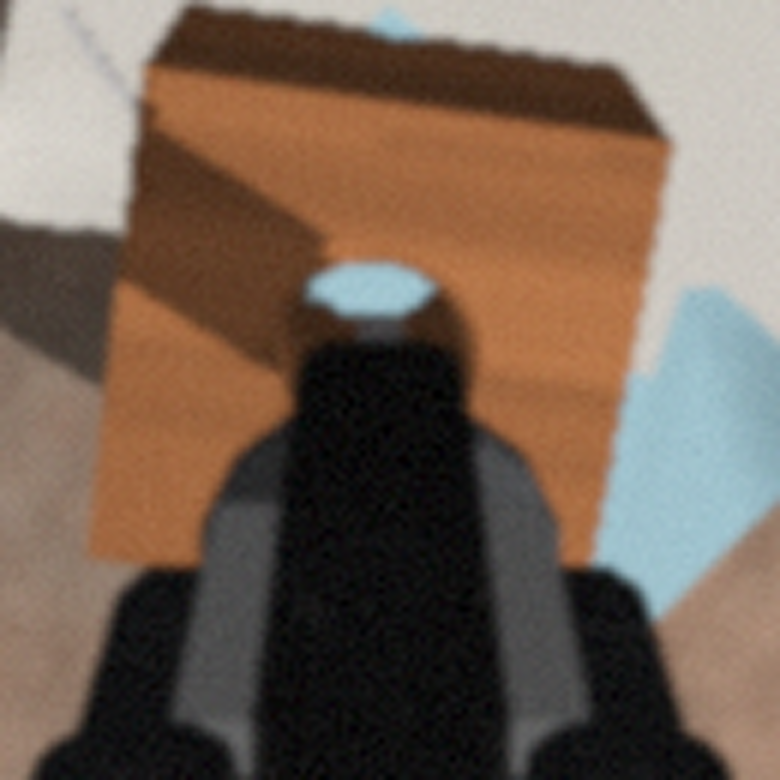

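Request:
play_rows([
  [[0,-0.0003,0.005,0,0,0],[0,0,0.006,0,0,0],[0,0,0.006,0,0,0],[0,0,0,0,0,0]],
])

```text
t: 26.88
tcp_pos: [0.5766, -0.3362, 0.122]
tool_rot: [0.96, 0.281, -0.001, -0.001]
force: [0.5, 0.5, -0.7]
finger_gap: 0.157
```

```bash
python3 st.py
```

```text
26.875 [ 0.5766 -0.3362  0.122 ] ang 32.68 [-0.0006 -0.0008] [ 0.5   0.47 -0.67] [ 0.049  0.018 -0.063] -0.0 0.1569958805501061
```

Request:
play_rows([
  [[0,0.0004,0.007,0,0,0],[0,0,0.008,0,0,0],[0,0,0.008,0,0,0],[0,0,0.006,0,0,0],[0,0,0.004,0,0,0],[0,0,0,0,0,0],[0,0,0,0,0,0]],
])

```text
t: 27.75
tcp_pos: [0.5775, -0.3371, 0.0903]
tool_rot: [0.96, 0.281, 0.0, 0.0]
force: [0.7, 0.3, -1.3]
finger_gap: 0.149
```

```bash
python3 st.py
```

```text
27.75 [ 0.5775 -0.3371  0.0903] ang 32.68 [0.0002 0.0002] [ 0.65  0.31 -1.26] [-0.021  0.002 -0.002] 0.0 0.14855795937619098
```

Request:
play_rows([
  [[0,0,0.002,0,0,0],[0,0,0.0018,0,0,0],[0,0,0,0,0,0],[0,0,0,0,0,0]],
])

```text
t: 28.25
tcp_pos: [0.5773, -0.3369, 0.0862]
tool_rot: [0.96, 0.281, -0.0, -0.0]
force: [-0.3, -0.1, -1.4]
finger_gap: 0.149
```

```bash
python3 st.py
```

```text
28.25 [ 0.5773 -0.3369  0.0862] ang 32.68 [-0. -0.] [-0.31 -0.09 -1.38] [ 0.001 -0.006  0.007] -0.0 0.14945226062401518
```

Request:
play_rows([
  [[0,0,0.0008,0,0,0],[0,0,0,0,0,0],[0,0,0,0,0,0]],
])

```text
t: 28.62
tcp_pos: [0.5773, -0.3369, 0.0861]
tool_rot: [0.96, 0.281, 0.0, 0.0]
force: [-1.1, 0.5, 5.7]
finger_gap: 0.151
```

```bash
python3 st.py
```

```text
28.625 [ 0.5773 -0.3369  0.0861] ang 32.68 [0.     0.0001] [-1.11  0.47  5.74] [ 0.254  0.275 -0.036] -0.001 0.1509830037945305
```

Contact with the stand at TCP z = 86.1 mm, the same as at pick-up, so it's fully down. Opening.

Request:
play_rows([
  [[0,0,-0.0005,0,0,0],[0,0,0,0,0,0],[0,0,0,0,0,0],[0,0,0,0,0,0]],
], fingers=0.6)

```text
t: 29.12
tcp_pos: [0.5773, -0.3369, 0.0857]
tool_rot: [0.96, 0.281, -0.0, -0.0]
force: [0.1, 0.3, -0.1]
finger_gap: 0.601
```

Request:
play_rows([
  [[0,0,-0.01,0,0,0],[0,0,-0.03,0,0,0],[0,0,-0.03,0,0,0],[0,0,-0.03,0,0,0],[0,0,-0.03,0,0,0],[-0.03,0,0,0,0,0],[-0.03,0,0,0,0,0],[0,0,0,0,0,0]],
])

```text
t: 30.12
tcp_pos: [0.5254, -0.3704, 0.2168]
tool_rot: [0.96, 0.28, -0.0, 0.0]
force: [0.3, 0.2, 0.3]
finger_gap: 0.6
```

```bash
python3 st.py
python3 - <<'E'
from h import *
s=manip.snapshot("wrist");save(s,"u_w");save(s,"u_c",(210,60,360,200),5)
s=manip.snapshot("side");save(s,"u_s",(220,170,340,310),5)
s=manip.snapshot("top");save(s,"u_t",(195,160,435,250),3.3)
E
```

```text
30.125 [ 0.5254 -0.3704  0.2168] ang 32.53 [-0.      0.0003] [0.34 0.24 0.27] [ 0.021 -0.042 -0.016] -0.065 0.5997132163723202
```

View pics/u_w.png

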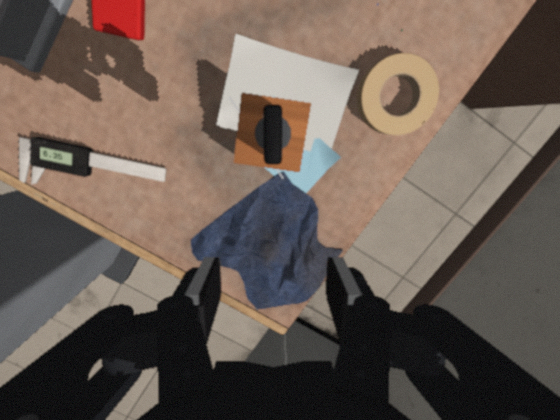

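View pics/u_s.png

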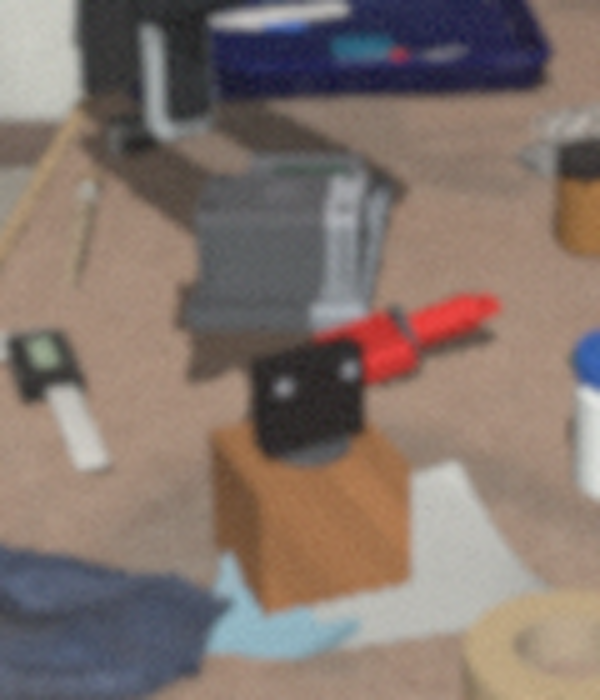

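View pics/u_t.png

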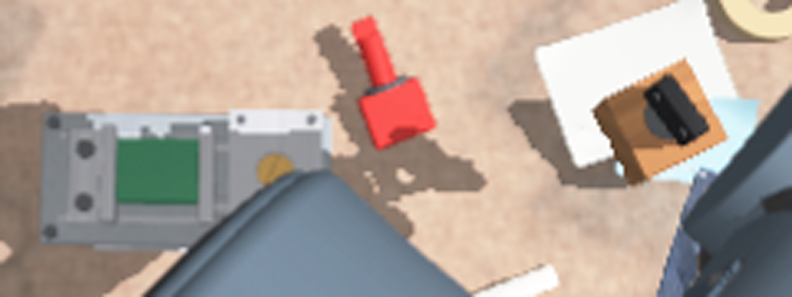

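```bash
python3 -c "
from station import manip
print(manip.sign_off())"
```

```text
the job is handed in; nothing more can be done
None
```

I clamped the wax block in the vise, put the black key back in its stand, and handed the job in at about 30 s of the 67 s allowed.

- **Turning the screw:** I seated the blade about 8 mm deep in the slot, with no measurable contact force. I then turned the key about 81° clockwise, slowly near the end, and stopped when the torque had risen from about 0.12 to about 0.20 N m. That works out to a grip of roughly 11–13 N.
- **Returning the key:** I backed the key off 3° within the slot's play to unload it, then drew it out. I lowered it into the stand until it touched at the same height as at pick-up, then released it.
- **Last pictures:** The key stands upright and fully down in its stand. The block lies between fence and jaw with no gap I could see. The red look-alike and the bystanders in view look unmoved.

**Checks that were uncertain or disagreed:**
- **Grip force:** This is inferred from torque only, and single readings scattered by about ±0.03 N m. It was not measured directly.
- **Key position in the wrist camera:** The key's tip appeared 1–2 mm off my model along the handle direction, so I split the difference when aligning it.
- **Bore position:** Over the stand, the camera and the recorded pick-up position disagreed by about 1 mm. I corrected by the camera, and the key went in without side force.

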